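Put the laptop strip-down away

TASK

The opened laptop's drives are out and the bench has to be cleared: lay every drive module flat in a pocket of the storage tray, lengthwise and one to a pocket, and only when all are in put the lid squarely on the tray, flush with it all round. Also hang both screw caddies by their handle bars on the hook stand, one on each hook. Keep the caddies upright so that no screws spill, do not knock over the solvent bottle, and leave everything let go and at rest.

Things in the scene. Friction and masses are not known exactly. Their poses are not given: they have to be found in the camera images.
- drive0: a solid-state drive module with a finned aluminium heatsink, a flat bar 60 long (its x), 24 wide (its y) and 14 high (z up); origin at the centre of its underside. Three or four of these are there (None if absent), all alike, lying side by side across the laptop's empty battery bay
- drive1: a solid-state drive module with a finned aluminium heatsink, a flat bar 60 long (its x), 24 wide (its y) and 14 high (z up); origin at the centre of its underside. Three or four of these are there (None if absent), all alike, lying side by side across the laptop's empty battery bay
- drive2: a solid-state drive module with a finned aluminium heatsink, a flat bar 60 long (its x), 24 wide (its y) and 14 high (z up); origin at the centre of its underside. Three or four of these are there (None if absent), all alike, lying side by side across the laptop's empty battery bay
- drive3: a solid-state drive module with a finned aluminium heatsink, a flat bar 60 long (its x), 24 wide (its y) and 14 high (z up); origin at the centre of its underside. Three or four of these are there (None if absent), all alike, lying side by side across the laptop's empty battery bay
- laptop: opened laptop base lying on its back, 300 (x) x 200 (y), fixed; floor 8 above the table, rim 18 above the table; coolers 17 above the table on its -y half. Origin: centre of its underside
- laptop_bay (a point): centre of the flat empty battery bay floor (about 280 x 75) in the laptop, 8 above the table; the drives lie here
- tray: grey storage tray, fixed, 160 (x) x 100 (y) x 10 high, with four open pockets in two rows; each pocket is 70 long (tray x), 30 wide and 6 deep. Between the two rows runs a 24-wide rib and around it a rim 8 wide, both 10 above the table. Origin: centre of its underside
- lid: loose grey lid of the tray, an upside-down shallow box 158 (x) x 98 (y), 17 high with 4 thick skirt, inside depth 14; it rests with its skirt on the tray's rim (its underside then 10 above the tray's), clear of the drives, with nothing to guide it. On its top a black upright pull, 40 (x) x 14 (y) x 24 high, from 17 to 41 above the origin. Origin: centre of its underside
- lid_pull (a point): middle of the top face of the lid's pull
- stand: steel hook stand, fixed: foot, post and a crossbar along its y with two hooks that point to its own -x. Each hook is an 8 thick round prong that runs level for 68 from the crossbar, its top 217 above the table, then turns up 14 more at the end; hooks are 120 apart. Nothing rises above 231. Origin: on the table under the root of the hooks, midway between them
- solvent: white bottle, 130 tall, 48 wide, a bystander; origin at the centre of its underside
- pocket0 (a point): centre of the floor of one pocket of the tray (4 above the table), its x along the pocket's length
- pocket1 (a point): centre of the floor of one pocket of the tray (4 above the table), its x along the pocket's length
- pocket2 (a point): centre of the floor of one pocket of the tray (4 above the table), its x along the pocket's length
- pocket3 (a point): centre of the floor of one pocket of the tray (4 above the table), its x along the pocket's length
- hook0 (a point): where the middle of a caddy's handle bar comes to lie when it hangs on this hook: 42 in front of the crossbar, 7 above the prong's centre line; axes as the stand's (the hook points to -x)
- caddy0: screw caddy: open tin 50 (x) x 60 (y) x 40 high with a rigid wire handle (6 thick): two uprights at y = -28 and 28 and a level bar along y between them, its centre line 95 above the origin (52 clear between tin and bar). A black upright grip, 14 (x) x 30 (y), stands on the middle of the bar, from 95 to 129 above the origin. Origin: centre of its underside
- caddy0_bar (a point): middle of that caddy's handle bar (on its centre line)
- hook1 (a point): where the middle of a caddy's handle bar comes to lie when it hangs on this hook: 42 in front of the crossbar, 7 above the prong's centre line; axes as the stand's (the hook points to -x)
- caddy1: screw caddy: open tin 50 (x) x 60 (y) x 40 high with a rigid wire handle (6 thick): two uprights at y = -28 and 28 and a level bar along y between them, its centre line 95 above the origin (52 clear between tin and bar). A black upright grip, 14 (x) x 30 (y), stands on the middle of the bar, from 95 to 129 above the origin. Origin: centre of its underside
- caddy1_bar (a point): middle of that caddy's handle bar (on its centre line)
Mind the look-alikes: they are no part of the job. What is shaped like the drive0 but purple or yellow is not meant.

How it is judged (in metres and radians):
On the way, in this order (a step that is already met when the one before it is completed fails the run):
1. every drive lies flat in its own pocket of the tray ((horizontal distance between drive0 and pocket0 below 0.009 m or horizontal distance between drive0 and pocket1 below 0.009 m or horizontal distance between drive0 and pocket2 below 0.009 m or horizontal distance between drive0 and pocket3 below 0.009 m) and z of each of drive0, drive1, drive2, drive3 in the frame of pocket0 below 0.004 m and angle between each of drive0, drive1, drive2, drive3's own z axis and vertical below 0.12 rad and angle between the x axis of each of drive0, drive1, drive2, drive3 and the x axis of tray, either way round below 0.2 rad and (horizontal distance between drive1 and pocket0 below 0.009 m or horizontal distance between drive1 and pocket1 below 0.009 m or horizontal distance between drive1 and pocket2 below 0.009 m or horizontal distance between drive1 and pocket3 below 0.009 m) and (horizontal distance between drive2 and pocket0 below 0.009 m or horizontal distance between drive2 and pocket1 below 0.009 m or horizontal distance between drive2 and pocket2 below 0.009 m or horizontal distance between drive2 and pocket3 below 0.009 m) and (horizontal distance between drive3 and pocket0 below 0.009 m or horizontal distance between drive3 and pocket1 below 0.009 m or horizontal distance between drive3 and pocket2 below 0.009 m or horizontal distance between drive3 and pocket3 below 0.009 m)), for 0.2 s.
2. the lid lies squarely on the tray (horizontal distance between lid and tray below 0.006 m and angle between the x axis of lid and the x axis of tray, either way round below 0.06 rad and z of lid in the frame of tray between 0.007 and 0.0135 m and angle between lid's own z axis and vertical below 0.05 rad), for 0.2 s.
At the end, for the whole second after the job is handed in: Every drive lies flat in a pocket (within 9 mm of its centre, 0.2 rad of lengthwise), the lid rests on the tray rim within 6 mm and 0.06 rad, and each caddy hangs at rest on its own hook, bar within 34 mm of the seat, tilted under 0.3 rad (all of step 1 and all of step 2 and (distance between caddy0_bar and hook0 below 0.034 m or distance between caddy0_bar and hook1 below 0.034 m) and angle between each of caddy0, caddy1's own z axis and vertical below 0.3 rad and linear speed of each of caddy0, caddy1 below 0.04 m/s and (distance between caddy1_bar and hook0 below 0.034 m or distance between caddy1_bar and hook1 below 0.034 m) and distance between caddy0 and caddy1 above 0.08 m and linear speed of lid below 0.02 m/s); the robot touches nothing.
It fails at once if a caddy is tipped so that screws spill (angle between any of caddy0, caddy1's own z axis and vertical above 0.8 rad).
It fails at once if the solvent bottle is knocked over (angle between solvent's own z axis and vertical above 0.6 rad).
Of drive0, drive1, drive2, drive3 only 3 to 4 are there at a start; the rules pass over those that are not, and their reading is None.
At some moment in a run one of lid, drive0, drive1, drive2, drive3 may be knocked a few centimetres aside while the robot is not near it.
It also fails if it takes over 208 s, if anything falls off the work surface, if the arm or the gripper's body presses on something with over 40 N, if the wrist force passes 120 N, or if a joint passes its speed limit or range.

ROBOT

A 6-joint arm with a two-finger parallel gripper is mounted at the origin on the work surface. World frame = base frame: x ahead of the robot, y to its left, z up, the work surface at z = 0. Lengths are in m, angles in degrees, forces in N, time in s.
With the tool pointing down it reaches from about 0.25 to 0.8 m from the base axis. Payload 3.9 kg.
Tool frame: the origin (TCP) lies at the very end of the fingers, on their centre line; the grasp point (between the pads) lies 19 mm behind it; z points along the fingers, y is the line along which they close (so a half turn about z gives the same grasp; the last joint's range is limited). The gripper opens to 85 mm and grips with 20 to 120 N. Pads are 22 mm wide; open, the fingers measure 114 mm over their backs; the gripper's body (76 mm by 85 mm) begins 54 mm behind the grasp point. The pads swing forward as they close: fully open they stand 13 mm farther back than shut.
Start: joints at [-74.886, 14.897, -7.913, 67.191, 0, 90], TCP at [0.137, -0.507, 0.231] pointing down, gripper open.
Joint ranges: [-159.42, 159.42], [-47.68, 98.78], [-73.54, 78.23], [-108.79, 121.32], [-90, 84.71], [-180, 180]. Speed limits (degrees/s): [147.25, 147.25, 180, 180, 180, 180].

INTERFACE

Orientations are given as [roll, pitch, yaw] about the fixed x, y, z axes, in that order (R = Rz(yaw) Ry(pitch) Rx(roll)).
In Python, from bench import ctrl gives the robot as it stands.
- The arm moves only by the shell command python3 -m jog 'ROWS' [FORCE]. ROWS is JSON, a list that holds one entry, the list of rows, each a list of 7 numbers: the turn, a rotation vector about the tool's x, y, z in units of 30 degrees (1.0 is 30 degrees), then the shift along the tool's x, y, z in units of 0.075 m (1.0 is 0.075 m), then the opening, from 0 (shut) to 1 (fully open). In form: [[[wx, wy, wz, tx, ty, tz, claw], ...]]. A call has 1 to 12 rows; each row shifts and turns the commanded pose from where the row before left it, along the tool's axes as they then stand; what a row does not reach is not made up. A row lasts 1/10 s, in which the tool goes at most 50 mm and 8.59 degrees, less where a joint would pass 70% of its speed; a pose out of reach is approached as far as the arm can. A call with a number of a shift or a turn outside -1 to 1 is refused whole. A call with a gripper value outside its range is refused whole. The fingers move at their own pace and stop on an object; FORCE is the grip in N (left out, the last holds). Time passes only in rows, so rows that do not move let the fingers close. It gives the time, the measured TCP pose, the force, the opening and the grip force at its end, in the units of the state.
- ctrl.state(): the state, without advancing time (a new reading comes with each control period).
- ctrl.get_image(name): name is "scene" or "top" or "wrist"; returns (picture, depth): 480x640x3 uint8, blue, green, red; 480x640 float32, m along the optical axis (not along the pixel's ray), 0 where there is no reading.
- ctrl.camera_model(name): a dict with "vfov" (degrees; the focal length in pixels is half the picture's height over the tangent of half this angle, whatever the lens; pixels are square), "cx", "cy" (the principal point, pixels), "rvec" (rotation vector, rad) and "tvec" (3), from world to camera coordinates, as OpenCV has them; the wrist camera has in their place "T_tool_cam" (4x4, takes a point from camera to tool coordinates, whose origin is the TCP and whose axes are the flange's). Camera axes: x right, y down, z forward; pixel columns grow to the right and rows downward; lengths in m; the calibration is good to about 2 mm. A picture is of the moment at which its call begins: read the wrist's pose just before it. camera_model takes no time and is no camera call.
- ctrl.close_job(): hands the job in; it is judged then, once.
The state is a dict: "time_s": time; "qpos": joint angles; "qvel": joint speeds; "joint_torque": joint torques, N m; "eef_pos": TCP position; "orientation": TCP orientation; "contact_force": force on the tool from outside, world axes, zero at the start; "torque": the same for the moment, N m; "opening": finger opening in m; "finger_force": force on a finger pad.
Only numpy, scipy, OpenCV 4.12 (cv2) and the standard library are available. Lean on these libraries where they do the work, as an engineer would, in place of code of your own. Each camera call takes 0.05 s, during which the arm holds its last target. There are 200 camera calls.

## Working session

There is one attempt and no reset: what is moved stays moved. The work goes in short steps, Python scripts to look and compute and a shell command to move; the robot and the scene stay as the last step left them, time stands still between calls to the robot, and variables do not carry over. Pictures are saved under pics/ and viewed, at most 17 in all, crops included, and the job is handed in when it is done.

```bash
ls; mkdir -p pics
cat > h.py <<'E'
import numpy as np, cv2
from bench import ctrl
from scipy.spatial.transform import Rotation as R
def cam(name,st=None):
    m=ctrl.camera_model(name); f=240/np.tan(np.radians(m["vfov"])/2)
    K=np.array([[f,0,m["cx"]],[0,f,m["cy"]],[0,0,1]])
    if "rvec" in m:
        Rm=cv2.Rodrigues(np.array(m["rvec"],float))[0]; T=np.eye(4); T[:3,:3]=Rm.T; T[:3,3]=-Rm.T@np.array(m["tvec"]).ravel()
    else:
        st=st or ctrl.state(); W=np.eye(4); W[:3,:3]=R.from_euler('xyz',st["orientation"],degrees=True).as_matrix(); W[:3,3]=st["eef_pos"]
        T=W@np.array(m["T_tool_cam"])
    return K,T
def snap(name,tag):
    st=ctrl.state(); im,d=ctrl.get_image(name); K,T=cam(name,st)
    cv2.imwrite(f"pics/{tag}.png",im); np.savez(f"pics/{tag}.npz",im=im,d=d,K=K,T=T); return im,d,K,T
def load(tag):
    z=np.load(f"pics/{tag}.npz"); return z["im"],z["d"],z["K"],z["T"]
def ray(px,K,T,z):
    v=T[:3,:3]@np.linalg.inv(K)@np.array([px[0],px[1],1.]); o=T[:3,3]; return o+v*(z-o[2])/v[2]
def cloud(d,K,T):
    v,u=np.mgrid[:480,:640]; p=np.stack([(u-K[0,2])/K[0,0]*d,(v-K[1,2])/K[1,1]*d,d],-1)
    return p@T[:3,:3].T+T[:3,3]
E
python3 - <<'E'
from h import *
print(ctrl.state())
for n in("top","scene","wrist"):
    im,d,K,T=snap(n,n+"0"); print(n,ctrl.camera_model(n),T[:3,3],(d>0).mean())
E
```

```text
pics
{'time_s': 0.0, 'qpos': array([-7.48843594e+01,  1.49336050e+01, -7.98650627e+00,  6.71918905e+01,
        1.73620487e-03,  8.99996992e+01]), 'qvel': array([-0.07070165, -0.07661243,  0.00586561, -0.02011465, -0.1082915 ,
        0.09062082]), 'joint_torque': array([-4.21547957e-04, -4.05675530e+01,  2.53923154e+01,  1.87478936e-02,
       -1.33360766e-05,  1.00257147e-06]), 'eef_pos': array([ 0.13672975, -0.50615631,  0.23047947]), 'orientation': array([-1.79887998e+02, -1.73678963e-03,  1.51159380e+01]), 'contact_force': array([ 0.19763795,  0.87135596, -0.04580131]), 'torque': array([-0.02478562,  0.02883805, -0.01581173]), 'finger_force': 0.0, 'opening': 0.08545524145091703}
top {'vfov': 53.804717188140664, 'cx': 324.6159306262503, 'cy': 238.54811473881958, 'rvec': array([ 2.1279002 , -2.08507167,  0.21839975]), 'tvec': array([0.03136098, 0.58192363, 0.97121619])} [0.36322237 0.03480734 1.07225812] 0.9961490885416666
scene {'vfov': 54.59276503624419, 'cx': 313.58976286540604, 'cy': 240.56020702448603, 'rvec': array([ 1.24007852,  2.08078903, -1.11347512]), 'tvec': array([ 0.23038013, -0.16072292,  1.38457522])} [1.1931078  0.39771481 0.64363974] 0.9957356770833333
wrist {'vfov': 62.46629075548632, 'cx': 316.7084823932939, 'cy': 237.15822753051688, 'T_tool_cam': array([[-2.86898624e-04, -9.47847633e-01, -3.18723678e-01,
         8.20473635e-02],
       [ 9.99998117e-01, -8.83643271e-04,  1.72770691e-03,
        -1.92919259e-05],
       [-1.91924093e-03, -3.18722582e-01,  9.47846102e-01,
        -1.43302381e-01],
       [ 0.00000000e+00,  0.00000000e+00,  0.00000000e+00,
         1.00000000e+00]])} [ 0.21600846 -0.48506857  0.37386077] 0.996142578125
```

View pics/top0.png

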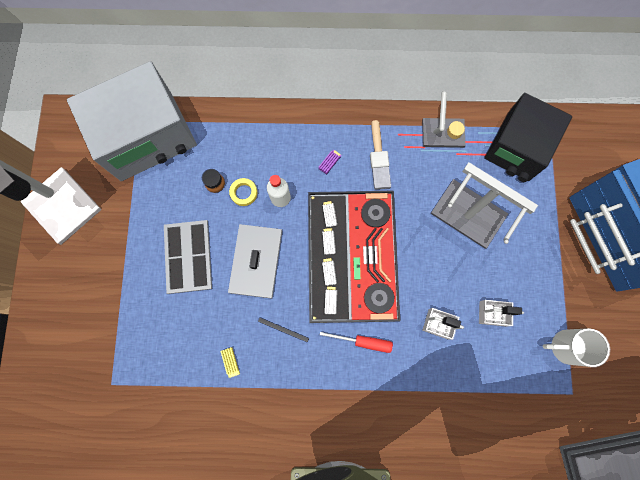

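View pics/scene0.png

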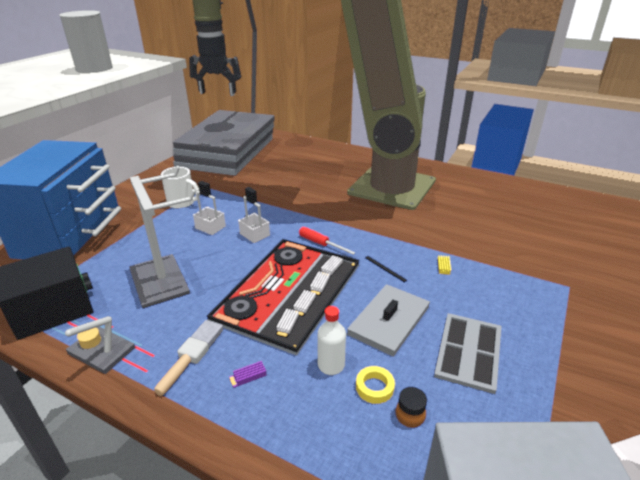

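The top view shows the following:
- Four white finned drives in the black bay at (330,214), (329,241), (329,270) and (330,300).
- The look-alikes: purple bar at (330,161) and yellow bar at (230,362).
- Tray at (188,257), lid at (256,260) with its pull at (254,259).
- Caddies at (443,323) and (500,312), and the bottle at (278,190).
- Hook stand at (480,205). The other stands, at (443,130), are clutter.

The white bars in the bay fit the description, so I'll measure them and check with one close crop.

Run:
```python
from h import *
im,d,K,T=load("top0"); P=cloud(d,K,T); Z=P[...,2]
crop=cv2.resize(im[180:330,300:410],None,fx=4,fy=4,interpolation=cv2.INTER_CUBIC)
c2=cv2.resize(im[150:345,415:545],None,fx=3,fy=3,interpolation=cv2.INTER_CUBIC)
o=np.zeros((600,840,3),np.uint8); o[:600,:440]=crop; o[:585,445:835]=c2; cv2.imwrite("pics/c1.png",o[:, :800])
hsv=cv2.cvtColor(im,cv2.COLOR_BGR2HSV)
def rects(mask,box,amin,z):
    x0,y0,x1,y1=box; m=np.zeros_like(mask); m[y0:y1,x0:x1]=mask[y0:y1,x0:x1]
    cs,_=cv2.findContours(m,cv2.RETR_CCOMP,cv2.CHAIN_APPROX_NONE)
    for c in cs:
        if cv2.contourArea(c)<amin: continue
        p=c[:,0,:]; w=np.array([ray(q,K,T,z) for q in p]); r=cv2.minAreaRect((w[:,:2]*1000).astype(np.float32))
        print("px",p.mean(0).round(),"c",np.round(r[0],1),"sz",np.round(r[1],1),"ang",round(r[2],1),"depthz",round(float(np.median([Z[int(q[1]),int(q[0])] for q in p.tolist()])),4), "ctr z",round(float(Z[int(p[:,1].mean()),int(p[:,0].mean())]),4))
S,V=hsv[...,1],hsv[...,2]
w=((V>170)&(S<90)).astype(np.uint8)
print("drives");rects(w,(314,195,346,318),80,.022)
gr=((S<60)&(V>90)).astype(np.uint8)
print("tray");rects(gr,(155,210,217,300),60,.010)
print("lid");rects(gr,(222,215,290,305),60,.017)
bk=(V<70).astype(np.uint8)
print("lidpull");rects(bk,(235,235,275,285),20,.041)
print("caddy grips");rects(bk,(420,290,530,345),10,.129)
print("caddy tin");rects(w,(420,290,530,345),40,.04)
for n,(a,b) in dict(top=(254,259)).items(): print(Z[b-2:b+3,a-2:a+3].round(3))
# stand: points with z>0.19
m=(Z>.19)&(Z<.26); m[:150]=0;m[260:]=0;m[:,:420]=0;m[:,550:]=0
v,u=np.nonzero(m); q=P[m]; print("stand",len(q),q.min(0),q.max(0))
for zz in np.linspace(.19,.25,7): print(zz,((q[:,2]>=zz)&(q[:,2]<zz+.01)).sum())
```

```text
drives
px [330. 301.] c [451.4  27.6] sz [57.2 24.4] ang 1.2 depthz 0.0217 ctr z 0.0231
px [329. 272.] c [514.6  32.8] sz [59.  25.1] ang 9.0 depthz 0.0212 ctr z 0.0255
px [328. 240.] c [584.3  35.1] sz [57.4 25. ] ang 6.0 depthz 0.0212 ctr z 0.0224
px [329. 215.] c [647.6  34.2] sz [56.3 25. ] ang 10.4 depthz 0.0224 ctr z 0.0247
tray
px [187. 256.] c [545.8 356.8] sz [162. 103.] ang 7.6 depthz 0.0101 ctr z 0.013
px [176. 273.] c [505.8 379.5] sz [72.6 32.2] ang 7.6 depthz 0.0111 ctr z 0.0072
px [199. 270.] c [512.9 325.8] sz [73.2 32.2] ang 7.5 depthz 0.0107 ctr z 0.0069
px [174. 241.] c [579.2 389.4] sz [72.9 32.2] ang 5.2 depthz 0.0106 ctr z 0.0021
px [198. 239.] c [586.3 335.7] sz [72.4 32.3] ang 7.7 depthz 0.0105 ctr z 0.0036
lid
px [255. 261.] c [537.6 199.7] sz [100.2 159.4] ang 84.1 depthz 0.017 ctr z 0.0416
px [254. 259.] c [540.2 201.7] sz [19.9 46.4] ang 84.8 depthz 0.0201 ctr z 0.0453
lidpull
px [256. 261.] c [533.9 193.5] sz [13.2 39. ] ang 69.4 depthz 0.0361 ctr z 0.0415
caddy grips
px [450. 323.] c [ 403.  -208.8] sz [33.5 13.2] ang 69.2 depthz 0.1251 ctr z 0.1311
px [512. 310.] c [ 429.9 -328.9] sz [15.6 38.2] ang 1.2 depthz 0.1284 ctr z 0.1297
caddy tin
px [443. 322.] c [ 404.1 -213.8] sz [64.4 53. ] ang 71.8 depthz 0.0377 ctr z 0.1044
px [499. 311.] c [ 429.9 -335.3] sz [62.9 52.7] ang 84.8 depthz 0.0378 ctr z 0.097
[[0.044 0.042 0.041 0.047 0.041]
 [0.043 0.041 0.041 0.045 0.043]
 [0.045 0.039 0.045 0.042 0.042]
 [0.038 0.039 0.042 0.043 0.042]
 [0.044 0.044 0.046 0.041 0.041]]
stand 1316 [ 0.54289419 -0.35312381  0.19045631] [ 0.70162001 -0.18470716  0.23469311]
0.19 19
0.2 77
0.21 500
0.22 696
0.23 24
0.24 0
0.25 0
```

View pics/c1.png

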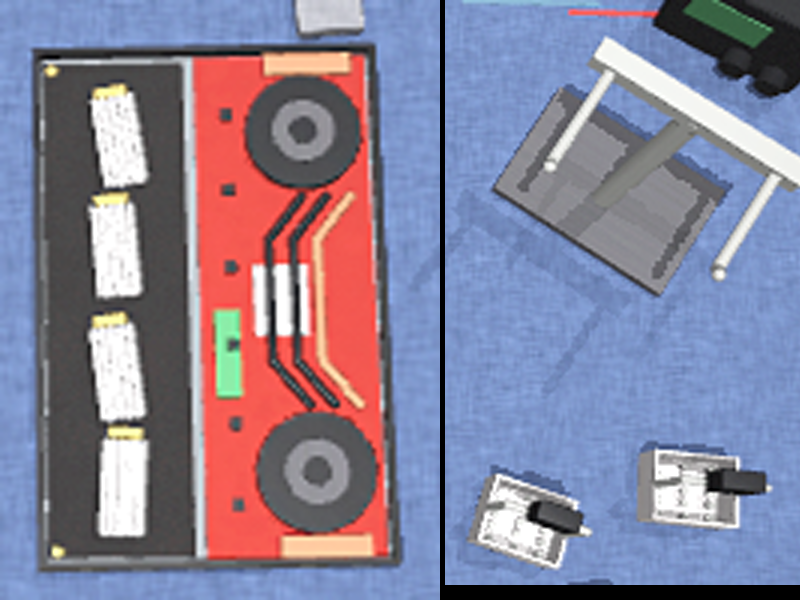

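The crop confirms four white finned drives with gold ends, long axis along the laptop's x, with free sides for gripping across the width. The two caddies stand upright and their black grips lean away only by parallax. The hook tips are at about px (450,205) and (507,240). Next I fit the stand's hooks and cross-check heights with the scene camera.

```bash
cat >> h.py <<'E'
def go(x,y,z,yaw,st=None):
    "tool-frame turn (about z, units) then shift (units) to reach a tool-down pose"
    st=st or ctrl.state(); Rc=R.from_euler('xyz',st["orientation"],degrees=True); Rt=R.from_euler('xyz',[180,0,yaw],degrees=True)
    rv=np.degrees((Rc.inv()*Rt).as_rotvec())/30; s=Rt.inv().apply(np.array([x,y,z])-st["eef_pos"])/.075
    print("turn",rv.round(3),"shift",s.round(3)); return rv,s
E
python3 - <<'E'
from h import *
A=[]
for n in("top0","scene0"):
    im,d,K,T=load(n); P=cloud(d,K,T); 
    m=(P[...,2]>.19)&(P[...,2]<.24)&(P[...,0]>.52)&(P[...,0]<.73)&(P[...,1]>-.37)&(P[...,1]<-.15)
    n8,lab,st,cc=cv2.connectedComponentsWithStats(m.astype(np.uint8)); k=1+np.argmax(st[1:,4]); print(n,st[1:,4])
    q=P[m]; r=cv2.minAreaRect((q[:,:2]*1000).astype(np.float32)); print(r, np.percentile(q[:,2],[5,50,95]).round(3))
    A.append(q)
q=A[0]
# crossbar direction: stand y. axis angle by max density: histogram over angle
best=max(((np.histogram(q[:,0]*np.cos(t)+q[:,1]*np.sin(t),bins=np.arange(.2,1,.004))[0].max()),t) for t in np.radians(np.arange(-70,71,1)))
t=best[1]; print("stand yaw",np.degrees(t))
for q in A:
    a=q[:,0]*np.cos(t)+q[:,1]*np.sin(t); b=-q[:,0]*np.sin(t)+q[:,1]*np.cos(t)
    h,e=np.histogram(a,bins=np.arange(a.min(),a.max()+.006,.006)); print([(round(x,3),int(c)) for x,c in zip(e,h)])
    f=a<a.max()-.03; h,e=np.histogram(b[f],bins=np.arange(b.min(),b.max()+.006,.006)); print([(round(x,3),int(c)) for x,c in zip(e,h)])
    bm=np.median(b[f]); 
    for s in(b<bm,b>=bm):
        g=f&s; print("prong b",b[g].mean().round(4),"a min",a[g].min().round(4),"z",np.percentile(q[g,2],[10,50,90]).round(3))
        l=np.polyfit(a[g],b[g],1); print("slope deg",np.degrees(np.arctan(l[0])).round(1))
print("caddy A/B, lid pull, drives in scene: heights")
im,d,K,T=load("scene0"); P=cloud(d,K,T)
for nm,x,y,z in(("cA",.403,-.2088,.12),("cB",.43,-.329,.12),("pull",.5385,.2007,.041)):
    m=(np.hypot(P[...,0]-x,P[...,1]-y)<.035)&(P[...,2]>z-.015)&(P[...,2]<z+.03); q=P[m]; print(nm,m.sum(),q.mean(0).round(4),q[:,2].max().round(4))
go(.416,-.27,.30,0)
E
```

```text
top0 [1316]
((619.4319458007812, -263.3986511230469), (150.46661376953125, 102.1598892211914), 55.83042907714844) [0.208 0.22  0.225]
scene0 [799]
((618.010009765625, -264.2108459472656), (156.99070739746094, 99.86132049560547), 56.33402633666992) [0.209 0.217 0.223]
stand yaw -34.0
[(np.float64(0.61), 28), (np.float64(0.616), 12), (np.float64(0.622), 20), (np.float64(0.628), 27), (np.float64(0.634), 30), (np.float64(0.64), 28), (np.float64(0.646), 25), (np.float64(0.652), 27), (np.float64(0.658), 26), (np.float64(0.664), 27), (np.float64(0.67), 27), (np.float64(0.676), 24), (np.float64(0.682), 28), (np.float64(0.688), 125), (np.float64(0.694), 436), (np.float64(0.7), 253), (np.float64(0.706), 171), (np.float64(0.712), 2)]
[(np.float64(0.053), 0), (np.float64(0.059), 13), (np.float64(0.065), 119), (np.float64(0.071), 25), (np.float64(0.077), 0), (np.float64(0.083), 0), (np.float64(0.089), 0), (np.float64(0.095), 0), (np.float64(0.101), 0), (np.float64(0.107), 0), (np.float64(0.113), 0), (np.float64(0.119), 0), (np.float64(0.125), 0), (np.float64(0.131), 0), (np.float64(0.137), 0), (n
[... 1120 characters left out ...]
4(0.12), 0), (np.float64(0.126), 0), (np.float64(0.132), 0), (np.float64(0.138), 0), (np.float64(0.144), 0), (np.float64(0.15), 0), (np.float64(0.156), 0), (np.float64(0.162), 0), (np.float64(0.168), 0), (np.float64(0.174), 0), (np.float64(0.18), 12), (np.float64(0.186), 160), (np.float64(0.192), 4), (np.float64(0.198), 0), (np.float64(0.204), 0)]
prong b 0.0801 a min 0.6105 z [0.211 0.215 0.225]
slope deg -1.1
prong b 0.1895 a min 0.6098 z [0.211 0.215 0.223]
slope deg 0.2
caddy A/B, lid pull, drives in scene: heights
cA 128 [ 0.4089 -0.209   0.1196] 0.1304
cB 127 [ 0.4336 -0.3298  0.1196] 0.1306
pull 173 [0.5426 0.2016 0.0376] 0.0438
turn [-0.003  0.     0.504] shift [ 3.723 -3.151 -0.925]
```

```bash
python3 -m jog '[[[0,0,0.252,0,0,0,1],[0,0,0.252,0,0,0,1],[0,0,0,0.465,-0.394,-0.115,1],[0,0,0,0.465,-0.394,-0.115,1],[0,0,0,0.465,-0.394,-0.115,1],[0,0,0,0.465,-0.394,-0.115,1],[0,0,0,0.465,-0.394,-0.115,1],[0,0,0,0.465,-0.394,-0.115,1],[0,0,0,0.465,-0.394,-0.115,0.6],[0,0,0,0.465,-0.394,-0.115,0.6],[0,0,0,0,0,0,0.6],[0,0,0,0,0,0,0.6]]]'
python3 - <<'E'
from h import *
im,d,K,T=snap("wrist","w1"); print(ctrl.state()["eef_pos"],ctrl.state()["orientation"]); P=cloud(d,K,T); 
V=cv2.cvtColor(im,cv2.COLOR_BGR2HSV)[...,2]
m=((P[...,2]>.118)&(P[...,2]<.16)&(P[...,0]>.34)&(P[...,0]<.5)&(P[...,1]<-.17)).astype(np.uint8)
cs,_=cv2.findContours(m,cv2.RETR_EXTERNAL,cv2.CHAIN_APPROX_NONE)
for c in cs:
    if len(c)<20: continue
    q=P[c[:,0,1],c[:,0,0]]; r=cv2.minAreaRect((q[:,:2]*1000).astype(np.float32)); print(c[:,0].mean(0),r,q[:,2].mean())
# tin rim
m=((P[...,2]>.034)&(P[...,2]<.05)&(P[...,0]>.34)&(P[...,0]<.5)&(P[...,1]<-.15)&(P[...,1]>-.4)).astype(np.uint8)
cs,_=cv2.findContours(m,cv2.RETR_EXTERNAL,cv2.CHAIN_APPROX_NONE)
for c in cs:
    if len(c)<40: continue
    q=P[c[:,0,1],c[:,0,0]]; r=cv2.minAreaRect((q[:,:2]*1000).astype(np.float32)); print("tin",c[:,0].mean(0),r)
E
```

```text
time_s: 1.35
eef_pos: [0.4164, -0.2697, 0.3]
orientation: [180.0, 0.0, 0.1]
contact_force: [0.4, -0.8, 0.3]
opening: 0.0514
finger_force: 0.0
[ 0.41552573 -0.2703132   0.2998546 ] [-1.79992077e+02  7.46184604e-02  3.84702048e-02]
[250.6969697  222.26262626] ((404.31103515625, -214.9485321044922), (29.998517990112305, 14.379326820373535), 72.05492401123047) 0.12532271578512416
[397.74757282 193.24271845] ((429.1478271484375, -336.61492919921875), (30.177873611450195, 14.455052375793457), 85.9340591430664) 0.1250651609841179
tin [268.09756098 183.12195122] ((416.400146484375, -218.9546661376953), (60.1225700378418, 24.60645294189453), 72.18574523925781)
tin [375.88888889 168.53333333] ((429.2138671875, -336.5854187011719), (61.24238204956055, 50.27970886230469), 85.21550750732422)
```

View pics/w1.png

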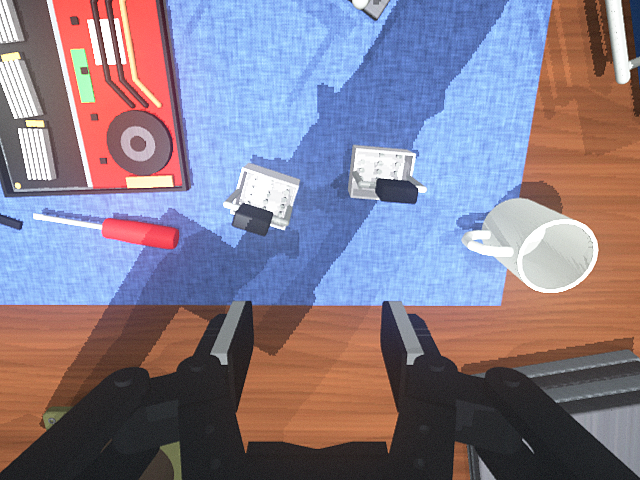

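The wrist view agrees with the top view. Caddy A's grip is at px (251,222) and caddy B's at (398,193), both tops at about z 0.125–0.13. I'll grip A along its bar direction so the fingers clear the hooks.

```bash
python3 -m jog '[[[0,0,0.2,0,0,0,0.6],[0,0,0.2,0,0,0,0.6],[0,0,0.2,0,0,0,0.6],[0,0,0,-0.185,-0.328,0.1,0.6],[0,0,0,-0.185,-0.328,0.1,0.6],[0,0,0,0,0,0.44,0.6],[0,0,0,0,0,0.44,0.6],[0,0,0,0,0,0.44,0.6],[0,0,0,0,0,0.44,0.6],[0,0,0,0,0,0.44,0.6],[0,0,0,0,0,0,0.6]]]' 40
python3 - <<'E'
from h import *
go(.4043,-.215,.104,-18)
E
```

```text
time_s: 2.5
eef_pos: [0.3997, -0.2142, 0.1164]
orientation: [-179.9, 0.6, -18.2]
contact_force: [-1.3, 1.0, -0.3]
opening: 0.0511
finger_force: 0.0
turn [-0.003  0.019 -0.006] shift [ 0.062 -0.009  0.165]
```

```bash
python3 -m jog '[[[0,0,0,0.04,0,0.16,0.6],[0,0,0,0,0,0,0.6],[0,0,0,0,0,0,0],[0,0,0,0,0,0,0],[0,0,0,0,0,0,0],[0,0,0,0,0,0,0],[0,0,0,0,0,0,0]]]' 40
python3 - <<'E'
from h import *
go(.4043,-.215,.104,-18)
E
```

```text
time_s: 3.2
eef_pos: [0.4087, -0.2165, 0.1096]
orientation: [180.0, -0.2, -18.0]
contact_force: [0.0, -0.1, 5.7]
opening: 0.029
finger_force: 40.8
turn [ 0.001 -0.005  0.   ] shift [-0.062 -0.     0.075]
```

```bash
python3 -m jog '[[[0,0,0,0,0,-0.3,0],[0,0,0,0,0,-0.44,0],[0,0,0,0,0,-0.44,0],[0,0,0,0,0,-0.44,0],[0,0,0,0,0,-0.4,0],[0,0,0.18,0,0,0,0],[0,0,0.18,0,0,0,0],[0,0,0.18,0,0,0,0],[0,0,0,0,0,0,0],[0,0,0,0,0,0,0]]]'
cat >> h.py <<'E'
t34=np.radians(-34); EA=np.array([np.cos(t34),np.sin(t34)]); EB=np.array([-np.sin(t34),np.cos(t34)])
def hookxy(a,b): return a*EA+b*EB
E
python3 - <<'E'
from h import *
st=ctrl.state(); print(st["orientation"],st["opening"],st["contact_force"])
im,d,K,T=snap("wrist","w2"); P=cloud(d,K,T)
x,y=st["eef_pos"][:2]
m=(np.hypot(P[...,0]-x,P[...,1]-y)<.045)&(P[...,2]<.215)&(P[...,2]>.1); q=P[m]; print(m.sum(),q[:,2].max(),np.percentile(q[:,2],[5,50,95]))
go(*hookxy(.572,.188),.2616,-34)
E
```

```text
time_s: 4.2
eef_pos: [0.3929, -0.2392, 0.2596]
orientation: [-178.7, 0.1, -32.2]
contact_force: [0.2, 0.1, -1.9]
opening: 0.0292
finger_force: 40.5
[-1.78660188e+02  7.33355165e-02 -3.22099490e+01] 0.02923047755769889 [ 0.23189423  0.10867716 -1.87762459]
9685 0.21492963071881183 [0.15184225 0.16434541 0.19161551]
turn [-0.045  0.003  0.061] shift [ 1.5   -2.217 -0.026]
```

View pics/w2.png

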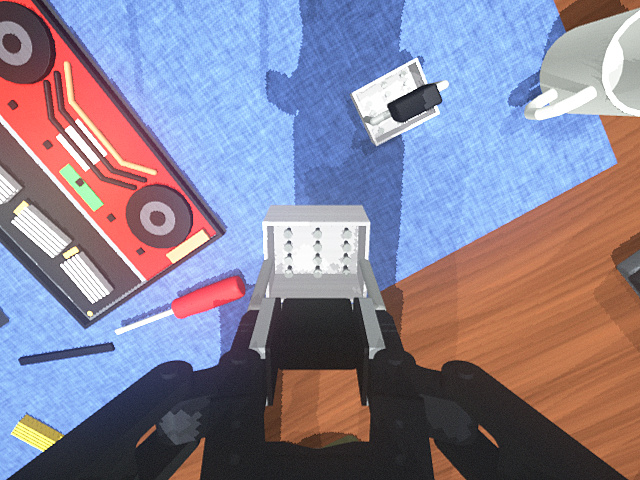

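Caddy A is held squarely: the tin is at px (316,245), grip between the pads, handle level. I'll re-read the pose, then move in front of the left hook.

```bash
python3 -m jog '[[[0,0,0.06,0,0,0,0],[0,0,0,0,0,0,0]]]'
python3 - <<'E'
from h import *
print(ctrl.state()["qpos"]);go(*hookxy(.572,.188),.2616,-34)
E
```

```text
time_s: 4.45
eef_pos: [0.3887, -0.2459, 0.2597]
orientation: [-178.3, 0.1, -33.4]
contact_force: [-0.0, 0.2, -1.7]
opening: 0.029
finger_force: 40.5
[-33.49135843   7.91470114 -12.69442432  69.48434101   1.68465794
 179.94522103]
turn [-0.056  0.003  0.019] shift [ 1.496 -2.327 -0.025]
```

Joint 6 has reached its limit, so I turn the tool the other way. The caddy is symmetric.

```bash
python3 -m jog '[[[0,0,-0.27,0,0,0,0],[0,0,-0.27,0,0,0,0],[0,0,-0.27,0,0,0,0],[0,0,-0.27,0,0,0,0],[0,0,-0.27,0,0,0,0],[0,0,-0.27,0,0,0,0],[0,0,-0.27,0,0,0,0],[0,0,-0.27,0,0,0,0],[0,0,-0.27,0,0,0,0],[0,0,-0.27,0,0,0,0],[0,0,-0.27,0,0,0,0]]]'
python3 -m jog '[[[0,0,-0.27,0,0,0,0],[0,0,-0.27,0,0,0,0],[0,0,-0.27,0,0,0,0],[0,0,-0.27,0,0,0,0],[0,0,-0.27,0,0,0,0],[0,0,-0.27,0,0,0,0],[0,0,-0.27,0,0,0,0],[0,0,-0.27,0,0,0,0],[0,0,-0.27,0,0,0,0],[0,0,-0.27,0,0,0,0],[0,0,-0.27,0,0,0,0],[0,0,0,0,0,0,0]]]'
python3 - <<'E'
from h import *
print(ctrl.state()["qpos"].round(1));go(*hookxy(.572,.188),.2616,146)
E
```

```text
time_s: 5.55
eef_pos: [0.3891, -0.2454, 0.2598]
orientation: [-179.9, -1.7, 56.1]
contact_force: [1.1, 0.6, -2.1]
opening: 0.0288
finger_force: 40.5
time_s: 6.75
eef_pos: [0.389, -0.2454, 0.2598]
orientation: [178.3, -0.1, 144.8]
contact_force: [-0.4, -0.4, -1.7]
opening: 0.0292
finger_force: 40.5
[-33.4   7.9 -12.7  69.5   1.7   1.8]
turn [ 0.057 -0.004 -0.04 ] shift [-1.496  2.319 -0.024]
```

```bash
python3 -m jog '[[[0.057,0,-0.04,0,0,0,0],[0,0,0,-0.3,0.464,0,0],[0,0,0,-0.3,0.464,0,0],[0,0,0,-0.3,0.464,0,0],[0,0,0,-0.3,0.464,0,0],[0,0,0,-0.3,0.464,0,0],[0,0,0,0,0,0,0],[0,0,0,0,0,0,0],[0,0,0,0,0,0,0]]]'
python3 - <<'E'
from h import *
go(*hookxy(.572,.188),.2616,146)
im,d,K,T=snap("scene","s2"); cv2.imwrite("pics/s2c.png",cv2.resize(im[120:320,60:340],None,fx=2.5,fy=2.5))
E
```

```text
time_s: 7.65
eef_pos: [0.5787, -0.1642, 0.2594]
orientation: [-179.9, -0.2, 146.0]
contact_force: [0.4, 0.0, -1.8]
opening: 0.0287
finger_force: 40.8
turn [-0.002 -0.006 -0.001] shift [-0.005  0.007 -0.03 ]
```

View pics/s2c.png

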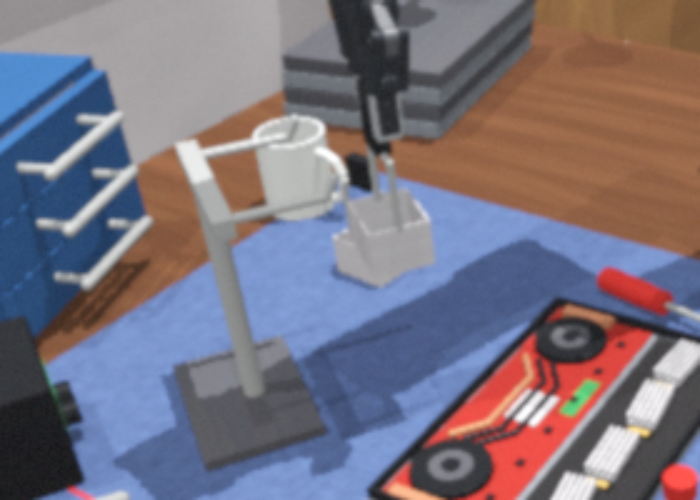

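Scene crop: the held caddy hangs directly in front of the near (left) hook's tip, tin below prong level. I slide in, then lower.

```bash
python3 -m jog '[[[0,0,0,-0.233,0,0,0],[0,0,0,-0.233,0,0,0],[0,0,0,-0.233,0,0,0],[0,0,0,-0.233,0,0,0],[0,0,0,0,0,0,0],[0,0,0,0,0,0,0]]]'
python3 -m jog '[[[0,0,0,0,0,0.08,0],[0,0,0,0,0,0.08,0],[0,0,0,0,0,0.08,0],[0,0,0,0,0,0.06,0],[0,0,0,0,0,0,0],[0,0,0,0,0,0,0]]]'
python3 - <<'E'
from h import *
st=ctrl.state();print(st["eef_pos"]@np.r_[EA,0],st["eef_pos"]@np.r_[EB,0])
im,d,K,T=snap("scene","s3"); cv2.imwrite("pics/s3c.png",cv2.resize(im[140:260,100:260],None,fx=4,fy=4))
E
```

```text
time_s: 8.3
eef_pos: [0.6364, -0.2039, 0.2595]
orientation: [-180.0, -0.2, 145.9]
contact_force: [0.2, 0.5, -1.4]
opening: 0.0293
finger_force: 40.8
time_s: 8.9
eef_pos: [0.6373, -0.2032, 0.2368]
orientation: [-180.0, -0.1, 146.0]
contact_force: [1.0, 0.6, -1.3]
opening: 0.0289
finger_force: 40.8
0.6420050283952506 0.18793933303482513
```

View pics/s3c.png

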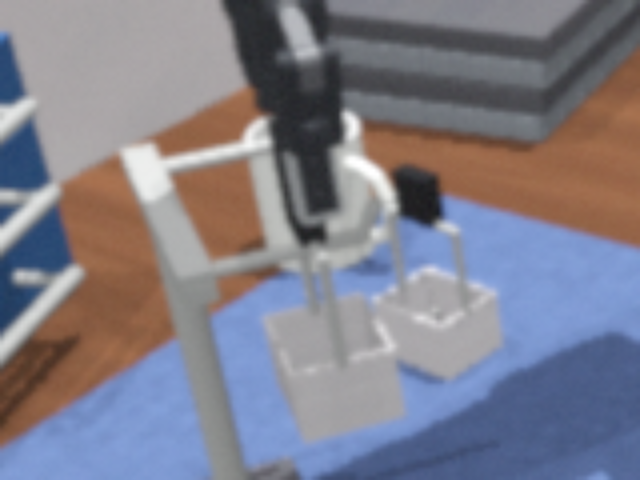

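The prong now passes through the handle between the uprights at (312,275) and (335,310). I lower until it bears.

```bash
python3 -m jog '[[[0,0,0,0,0,0.03,0],[0,0,0,0,0,0.03,0],[0,0,0,0,0,0,0],[0,0,0,0,0,0,0]]]'; python3 -m jog '[[[0,0,0,0,0,0.03,0],[0,0,0,0,0,0,0],[0,0,0,0,0,0,0]]]'
```

```text
time_s: 9.35
eef_pos: [0.638, -0.2035, 0.2339]
orientation: [180.0, 0.0, 146.0]
contact_force: [-1.2, 1.1, 5.6]
opening: 0.0291
finger_force: 41.6
time_s: 9.65
eef_pos: [0.6381, -0.2036, 0.2336]
orientation: [179.9, 0.1, 146.0]
contact_force: [-2.7, 1.4, 12.1]
opening: 0.029
finger_force: 42.5
```

```bash
python3 -m jog '[[[0,0,0,0,0,-0.03,0],[0,0,0,0,0,0,0],[0,0,0,0,0,0,0.45],[0,0,0,0,0,0,0.45],[0,0,0,0,0,0,0.5],[0,0,0,0,0,0,0.5],[0,0,0,0,0,-0.2,0.5],[0,0,0,0,0,-0.3,0.5],[0,0,0,0,0,-0.4,0.6],[0,0,0,0,0,0,0.6]]]'
python3 - <<'E'
from h import *
im,d,K,T=snap("scene","s4"); cv2.imwrite("pics/s4c.png",cv2.resize(im[140:260,100:260],None,fx=4,fy=4))
go(.4292,-.3366,.30,175.7)
E
```

```text
time_s: 10.65
eef_pos: [0.6393, -0.204, 0.3042]
orientation: [179.9, 0.3, 146.0]
contact_force: [-0.8, 0.0, 0.9]
opening: 0.0515
finger_force: 0.0
turn [ 0.001  0.005 -0.99 ] shift [ 2.654 -1.975  0.028]
```

View pics/s4c.png

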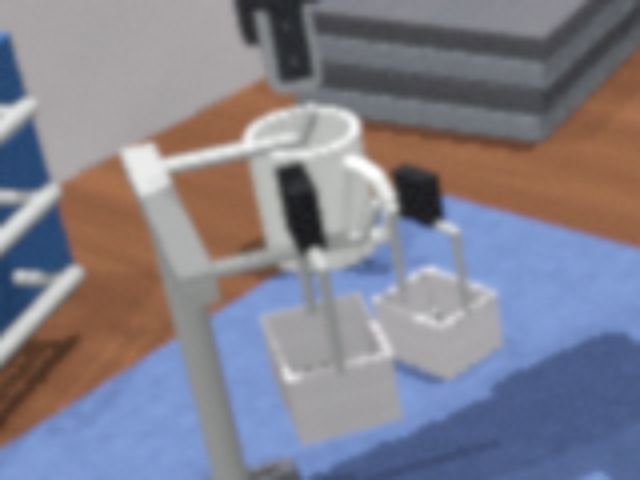

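Caddy A hangs upright on the left hook with the gripper clear. On to caddy B.

```bash
python3 -m jog '[[[0,0,-0.2475,0,0,0,0.6],[0,0,-0.2475,0,0,0,0.6],[0,0,-0.2475,0,0,0,0.6],[0,0,-0.2475,0,0,0,0.6],[0,0,0,0.442,-0.329,0,0.6],[0,0,0,0.442,-0.329,0,0.6],[0,0,0,0.442,-0.329,0,0.6],[0,0,0,0.442,-0.329,0,0.6],[0,0,0,0.442,-0.329,0,0.6],[0,0,0,0.442,-0.329,0,0.6],[0,0,0,0,0,0,0.6],[0,0,0,0,0,0,0.6]]]'
python3 - <<'E'
from h import *
go(.4292,-.3366,.11,175.7)
E
```

```text
time_s: 11.9
eef_pos: [0.4271, -0.3363, 0.2993]
orientation: [179.9, -0.2, 175.6]
contact_force: [0.4, 0.9, 0.7]
opening: 0.0513
finger_force: 0.0
turn [ 0.004 -0.005 -0.004] shift [-2.800e-02 -2.000e-03  2.524e+00]
```

```bash
python3 -m jog '[[[0,0,0,-0.02,0,0.44,0.6],[0,0,0,0,0,0.44,0.6],[0,0,0,0,0,0.44,0.6],[0,0,0,0,0,0.44,0.6],[0,0,0,0,0,0.44,0.6],[0,0,0,0,0,0.3,0.6],[0,0,0,0,0,0,0.6],[0,0,0,0,0,0,0],[0,0,0,0,0,0,0],[0,0,0,0,0,0,0],[0,0,0,0,0,0,0]]]'
python3 -m jog '[[[0,0,0,0,0,0,0],[0,0,0,0,0,0,0]]]'
python3 - <<'E'
from h import *
go(.4292,-.3366,.11,175.7)
E
```

```text
time_s: 13.0
eef_pos: [0.43, -0.3365, 0.1137]
orientation: [-180.0, -0.0, 175.7]
contact_force: [-0.6, -0.3, -0.9]
opening: 0.0288
finger_force: 42.4
time_s: 13.2
eef_pos: [0.4299, -0.3366, 0.1136]
orientation: [-180.0, -0.0, 175.7]
contact_force: [0.1, -0.2, 2.8]
opening: 0.029
finger_force: 42.9
turn [-0. -0. -0.] shift [ 0.01  -0.001  0.048]
```

```bash
python3 -m jog '[[[0,0,0,0,0,-0.3,0],[0,0,0,0,0,-0.44,0],[0,0,0,0,0,-0.44,0],[0,0,0,0,0,-0.44,0],[0,0,0,0,0,-0.41,0],[0,0,0.2475,0,0,0,0],[0,0,0.2475,0,0,0,0],[0,0,0.2475,0,0,0,0],[0,0,0.2475,0,0,0,0],[0,0,0,0,0,0,0],[0,0,0,0,0,0,0]]]'
python3 - <<'E'
from h import *
go(*hookxy(.572,.069),.266,146)
E
```

```text
time_s: 14.3
eef_pos: [0.4294, -0.3361, 0.2647]
orientation: [-180.0, -0.1, 146.2]
contact_force: [0.7, 0.2, -0.6]
opening: 0.0289
finger_force: 42.4
turn [-0.    -0.005  0.005] shift [-0.375  1.434 -0.017]
```

```bash
python3 -m jog '[[[0,0,0,-0.094,0.3585,-0.005,0],[0,0,0,-0.094,0.3585,-0.005,0],[0,0,0,-0.094,0.3585,-0.005,0],[0,0,0,-0.094,0.3585,-0.005,0],[0,0,0,0,0,0,0],[0,0,0,0,0,0,0],[0,0,0,0,0,0,0]]]'
python3 - <<'E'
from h import *
st=ctrl.state();print(st["eef_pos"]@np.r_[EA,0],st["eef_pos"]@np.r_[EB,0])
go(*hookxy(.644,.069),.266,146)
im,d,K,T=snap("scene","s5"); cv2.imwrite("pics/s5c.png",cv2.resize(im[140:260,100:260],None,fx=4,fy=4))
E
```

```text
time_s: 15.0
eef_pos: [0.5125, -0.2632, 0.2662]
orientation: [-180.0, -0.1, 146.0]
contact_force: [-0.0, -0.6, -1.8]
opening: 0.0286
finger_force: 42.4
0.5720219434813161 0.06840829320011335
turn [-0.001 -0.005  0.001] shift [-0.96   0.008  0.003]
```

View pics/s5c.png

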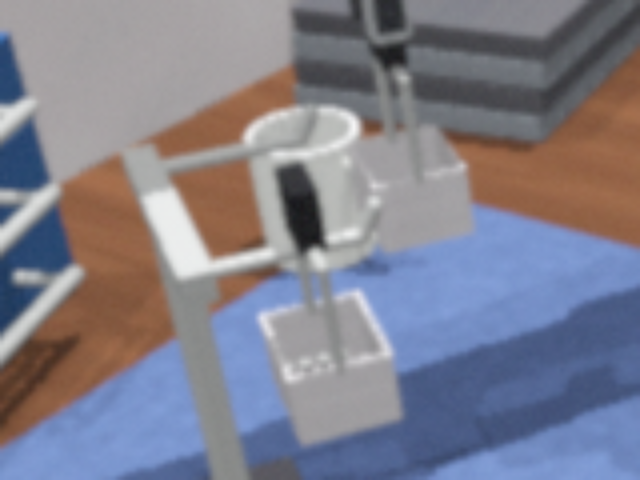

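Caddy A still hangs well, and B is in front of the far prong (tip near (312,115)). I slide in and lower.

```bash
python3 -m jog '[[[0,0,0,-0.24,0,0,0],[0,0,0,-0.24,0,0,0],[0,0,0,-0.24,0,0,0],[0,0,0,-0.24,0,0,0],[0,0,0,0,0,0,0],[0,0,0,0,0,0,0],[0,0,0,0,0,0.08,0],[0,0,0,0,0,0.08,0],[0,0,0,0,0,0.08,0],[0,0,0,0,0,0.06,0],[0,0,0,0,0,0,0],[0,0,0,0,0,0,0]]]'
python3 -m jog '[[[0,0,0,0,0,0.03,0],[0,0,0,0,0,0.03,0],[0,0,0,0,0,0,0],[0,0,0,0,0,0,0]]]'
```

```text
time_s: 16.25
eef_pos: [0.5726, -0.3029, 0.2436]
orientation: [-180.0, -0.1, 146.0]
contact_force: [0.1, 0.4, -1.1]
opening: 0.0287
finger_force: 42.4
time_s: 16.65
eef_pos: [0.5727, -0.303, 0.2391]
orientation: [-180.0, -0.1, 146.0]
contact_force: [-0.2, 0.1, -0.7]
opening: 0.0288
finger_force: 42.4
```

```bash
python3 -m jog '[[[0,0,0,0,0,0.03,0],[0,0,0,0,0,0,0],[0,0,0,0,0,0,0]]]'; python3 -m jog '[[[0,0,0,0,0,0.03,0],[0,0,0,0,0,0,0],[0,0,0,0,0,0,0]]]'
```

```text
time_s: 16.95
eef_pos: [0.5731, -0.3032, 0.2379]
orientation: [180.0, -0.0, 146.0]
contact_force: [-0.5, 0.8, 3.5]
opening: 0.0288
finger_force: 43.0
time_s: 17.25
eef_pos: [0.5732, -0.3033, 0.2376]
orientation: [180.0, 0.1, 146.0]
contact_force: [-3.2, 1.4, 12.2]
opening: 0.029
finger_force: 43.9
```

```bash
python3 -m jog '[[[0,0,0,0,0,-0.03,0],[0,0,0,0,0,0,0],[0,0,0,0,0,0,0.45],[0,0,0,0,0,0,0.45],[0,0,0,0,0,0,0.5],[0,0,0,0,0,0,0.5],[0,0,0,0,0,-0.2,0.5],[0,0,0,0,0,-0.4,0.5],[0,0,0,0,0,-0.4,0.5],[0,0,0,0,0,0,0.5]]]'
python3 -m jog '[[[0,0,-0.27,0,0,0,0.5],[0,0,-0.27,0,0,0,0.5],[0,0,-0.27,0,0,0,0.5],[0,0,-0.27,0,0,0,0.5],[0,0,-0.253,0,0,0,0.5],[0,0,0,0,0,0,0.5]]]'
python3 - <<'E'
from h import *
go(.55,.03,.33,186)
im,d,K,T=snap("scene","s6"); P=cloud(d,K,T)
for b in(.069,.188):
    x,y=hookxy(.645,b); m=(np.hypot(P[...,0]-x,P[...,1]-y)<.03)&(P[...,2]>.225)&(P[...,2]<.27); q=P[m]; print(b,m.sum(),(q[:,:2]@EA).mean(),(q[:,:2]@EB).mean(),q[:,2].max())
E
```

```text
time_s: 18.25
eef_pos: [0.5746, -0.304, 0.3165]
orientation: [180.0, 0.3, 146.0]
contact_force: [0.7, -0.7, 0.8]
opening: 0.0429
finger_force: 0.0
time_s: 18.85
eef_pos: [0.5727, -0.303, 0.3109]
orientation: [179.9, -0.2, -174.0]
contact_force: [0.5, -0.1, 0.1]
opening: 0.0425
finger_force: 0.0
turn [ 0.004 -0.005 -0.001] shift [-0.164  4.448 -0.254]
0.069 153 0.6424765216526572 0.08063364409202041 0.25417149882827805
0.188 185 0.6476454779746156 0.19905985940838314 0.2545334219123185
```

Both caddies hang, grip tops at 0.254 as expected. Next I view the drives from the wrist.

```bash
python3 -m jog '[[[0,0,0,-0.02,0.556,-0.032,0.5],[0,0,0,-0.02,0.556,-0.032,0.5],[0,0,0,-0.02,0.556,-0.032,0.5],[0,0,0,-0.02,0.556,-0.032,0.5],[0,0,0,-0.02,0.556,-0.032,0.5],[0,0,0,-0.02,0.556,-0.032,0.5],[0,0,0,-0.02,0.556,-0.032,0.5],[0,0,0,-0.02,0.556,-0.032,0.5],[0,0,0,0,0,0,0.5],[0,0,0,0,0,0,0.5],[0,0,0,0,0,0,0.5],[0,0,0,0,0,0,0.5]]]'
cat >> h.py <<'E'
def drives(tag,box=(.40,.72,-.02,.09),zlo=.0155,zhi=.032,ztop=.022):
    im,d,K,T=snap("wrist",tag); P=cloud(d,K,T)
    hsv=cv2.cvtColor(im,cv2.COLOR_BGR2HSV); ok=(hsv[...,2]>95)
    X,Y,Z=P[...,0],P[...,1],P[...,2]
    m=((Z>zlo)&(Z<zhi)&(X>box[0])&(X<box[1])&(Y>box[2])&(Y<box[3])&ok).astype(np.uint8)
    m=cv2.morphologyEx(m,cv2.MORPH_OPEN,np.ones((3,3))); cs,_=cv2.findContours(m,cv2.RETR_EXTERNAL,cv2.CHAIN_APPROX_NONE); out=[]
    for c in cs:
        if cv2.contourArea(c)<300: continue
        c=c[:,0]; q=np.array([ray(p,K,T,ztop)[:2] for p in c]); r=cv2.minAreaRect((q*1000).astype(np.float32)); (w,h),a=r[1],r[2]
        if w<h: a+=90
        a=(a+90)%180-90; zz=P[c[:,1].min():c[:,1].max(),c[:,0].min():c[:,0].max(),2]
        mm=np.zeros_like(m); cv2.drawContours(mm,[c],-1,1,-1)
        print("px",c.mean(0).round(),"c",np.round(r[0],1),"sz",np.round(sorted(r[1]),1),"yaw",round(a,1),"z",np.percentile(Z[mm>0],[25,50,75,]).round(4)); out.append((*r[0],a))
    return out
E
python3 - <<'E'
from h import *
print(ctrl.state()["eef_pos"],ctrl.state()["orientation"]); drives("w3")
E
```

```text
time_s: 20.1
eef_pos: [0.5501, 0.0287, 0.3313]
orientation: [179.9, -0.1, -174.2]
contact_force: [0.5, -0.5, -0.2]
opening: 0.0428
finger_force: 0.0
[0.55007261 0.0286888  0.33128581] [ 1.79942555e+02 -1.12683604e-01 -1.74151885e+02]
px [311. 255.] c [645.3  30.7] sz [24.1 53.4] yaw 10.4 z [0.0175 0.0221 0.0232]
px [305. 195.] c [569.4  16.5] sz [24.  52.2] yaw 0.8 z [0.0172 0.0221 0.023 ]
px [321. 144.] c [509.5  29.2] sz [24. 52.] yaw 2.6 z [0.0172 0.0219 0.023 ]
px [324.  84.] c [448.   25.3] sz [24. 52.] yaw -1.7 z [0.0172 0.022  0.023 ]
```

View pics/w3.png

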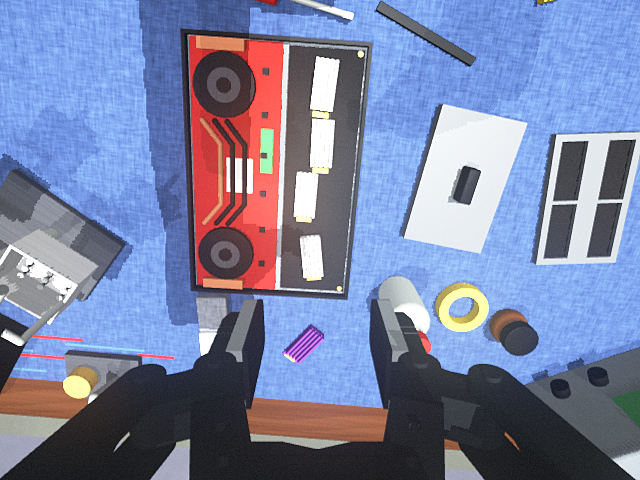

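The wrist view shows the drives' white parts at px (311,255), (305,195), (321,144) and (324,84), with the gold connector at each +x end. Drive 2 has been knocked about 2 cm towards the divider, so that is the announced disturbance. Lid is at (465,180), tray at (590,200). I start with the drive nearest the +x end.

Run:
```python
from h import *
go(.649,.031,.12,190.4)
```

```text
turn [ 0.002 -0.004 -0.152] shift [-1.303 -0.207  2.817]
```

```bash
python3 -m jog '[[[0,0,-0.152,0,0,0,0.42],[0,0,0,-0.26,-0.04,0.28,0.42],[0,0,0,-0.26,-0.04,0.28,0.42],[0,0,0,-0.26,-0.04,0.45,0.42],[0,0,0,-0.26,-0.04,0.45,0.42],[0,0,0,-0.26,-0.04,0.45,0.42],[0,0,0,0,0,0.45,0.42],[0,0,0,0,0,0.45,0.42],[0,0,0,0,0,0,0.42],[0,0,0,0,0,0,0.42],[0,0,0,0,0,0,0.42]]]'
python3 - <<'E'
from h import *
print(ctrl.state()["eef_pos"],ctrl.state()["orientation"]); drives("w4"); go(.649,.031,.0125,190.4)
E
```

```text
time_s: 21.25
eef_pos: [0.6499, 0.0327, 0.123]
orientation: [180.0, 0.1, -169.5]
contact_force: [-0.0, -0.2, 0.4]
opening: 0.0362
finger_force: 0.0
[0.64989747 0.03274128 0.12297459] [ 1.79955005e+02  1.31509860e-01 -1.69501914e+02]
px [316. 232.] c [645.8  31.4] sz [24.  53.2] yaw 10.1 z [0.0171 0.0221 0.0229]
px [316. 102.] c [569.9  16.9] sz [24.1 52.1] yaw 0.8 z [0.0171 0.0221 0.023 ]
px [355.  23.] c [523.8  30.4] sz [24.3 24.6] yaw 3.1 z [0.0171 0.0219 0.0229]
turn [0.001 0.006 0.004] shift [ 0.019 -0.023  1.477]
```

View pics/w4.png

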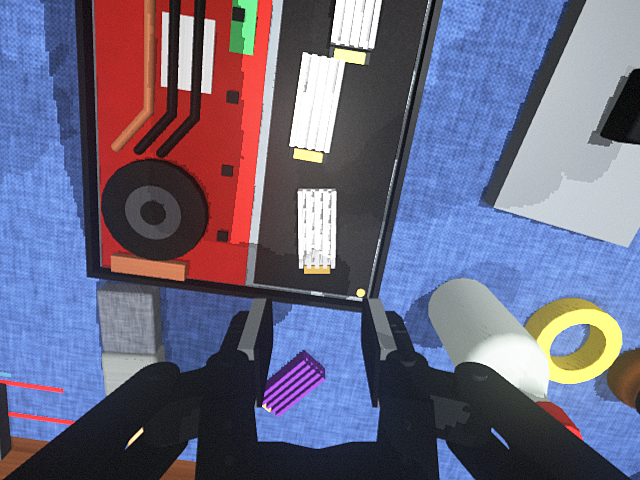

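Two heights give the same drive position, (0.646, 0.031), with its top at 0.022. I descend and grip.

```bash
python3 -m jog '[[[0,0,0,0,-0.01,0.4,0.42],[0,0,0,0,0,0.4,0.42],[0,0,0,0,0,0.4,0.42],[0,0,0,0,0,0.2,0.42],[0,0,0,0,0,0.06,0.42],[0,0,0,0,0,0,0.42],[0,0,0,0,0,0,0.42],[0,0,0,0,0,0,0.42]]]'
python3 - <<'E'
from h import *
go(.649,.032,.0125,190.3)
E
```

```text
time_s: 22.1
eef_pos: [0.6498, 0.0326, 0.013]
orientation: [180.0, 0.1, -169.5]
contact_force: [0.2, 0.8, 0.1]
opening: 0.0358
finger_force: 0.0
turn [0.002 0.004 0.008] shift [ 0.012 -0.006  0.007]
```

```bash
python3 -m jog '[[[0,0,0,0,0,0,0],[0,0,0,0,0,0,0],[0,0,0,0,0,0,0],[0,0,0,0,0,0,0],[0,0,0,0,0,-0.1,0],[0,0,0,0,0,-0.4,0],[0,0,0,0,0,-0.6,0],[0,0,0,0,0,-0.6,0],[0,0,0,0,0,-0.6,0],[0,0,0,0,0,0,0],[0,0,0,0,0,0,0]]]' 40
python3 - <<'E'
from h import *
go(.56,.33,.20,187.6)
E
```

```text
time_s: 23.2
eef_pos: [0.6493, 0.0324, 0.1853]
orientation: [180.0, 0.1, -169.4]
contact_force: [0.5, -0.3, -1.1]
opening: 0.0228
finger_force: 39.3
turn [0.002 0.003 0.098] shift [ 0.656  4.09  -0.196]
```

```bash
python3 -m jog '[[[0,0,0.098,0,0,0,0],[0,0,0,0.082,0.511,-0.025,0],[0,0,0,0.082,0.511,-0.025,0],[0,0,0,0.082,0.511,-0.025,0],[0,0,0,0.082,0.511,-0.025,0],[0,0,0,0.082,0.511,-0.025,0],[0,0,0,0.082,0.511,-0.025,0],[0,0,0,0.082,0.511,-0.025,0],[0,0,0,0.082,0.511,-0.025,0],[0,0,0,0,0,0,0],[0,0,0,0,0,0,0],[0,0,0,0,0,0,0]]]'
cat >> h.py <<'E'
def tray(tag):
    im,d,K,T=snap("wrist",tag); P=cloud(d,K,T); hsv=cv2.cvtColor(im,cv2.COLOR_BGR2HSV)
    m=((hsv[...,1]<70)&(hsv[...,2]>90)&(P[...,0]>.43)&(P[...,0]<.66)&(P[...,1]>.27)&(P[...,1]<.45)&(P[...,2]<.018)).astype(np.uint8)
    cs,h=cv2.findContours(m,cv2.RETR_CCOMP,cv2.CHAIN_APPROX_NONE)
    for c in cs:
        if cv2.contourArea(c)<1500: continue
        q=np.array([ray(p,K,T,.010)[:2] for p in c[:,0]]); r=cv2.minAreaRect((q*1000).astype(np.float32)); (w,hh),a=r[1],r[2]
        if w<hh:a+=90
        print("px",c[:,0].mean(0).round(),"c",np.round(r[0],1),"sz",np.round(sorted(r[1]),1),"yaw",round((a+90)%180-90,1),"rim z",np.median(P[...,2][m>0]).round(4))
E
python3 - <<'E'
from h import *
print(ctrl.state()["eef_pos"],ctrl.state()["orientation"],ctrl.state()["opening"]); tray("w5")
E
```

```text
time_s: 24.4
eef_pos: [0.5586, 0.3285, 0.1975]
orientation: [-180.0, -0.2, -172.4]
contact_force: [0.5, 0.4, 0.3]
opening: 0.023
finger_force: 39.4
[0.55856903 0.32852099 0.19751913] [-179.97458493   -0.24533095 -172.42725865] 0.02303232636011432
px [349. 184.] c [545.8 354.4] sz [100.5 160.3] yaw 7.6 rim z 0.0106
px [381. 234.] c [578.3 386.2] sz [30.5 69.4] yaw 7.6 rim z 0.0106
px [384. 148.] c [504.8 376.8] sz [31.3 70.1] yaw 7.5 rim z 0.0106
px [318. 148.] c [512.3 323.1] sz [30.6 71.1] yaw 7.1 rim z 0.0106
```

View pics/w5.png

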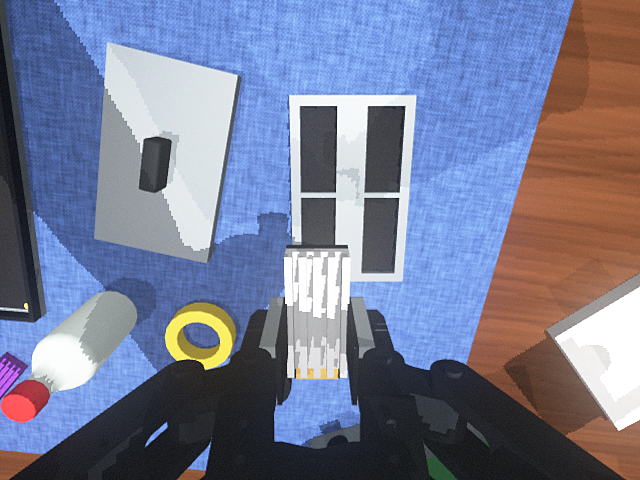

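The wrist view shows the tray measured exactly to size: centre (545.8, 354.4), yaw 7.6°. The held drive is level between the pads (px 317,315), and the lid is at (165,150). I place it in the far +y pocket.

Run:
```python
from h import *
im,d,K,T=load("w5"); st=ctrl.state()
for p in((317,250),(317,380)): w=ray(p,K,T,.2065); print(R.from_euler('xyz',st["orientation"],degrees=True).inv().apply(w-st["eef_pos"]).round(4))
go(.5789,.3861,.04,187.6)
```

```text
[ 0.0322  0.0001 -0.0085]
[-0.0242  0.0001 -0.0087]
turn [-0.    -0.007 -0.002] shift [-0.366  0.729  2.106]
```

```bash
python3 -m jog '[[[0,0,0,-0.195,0.365,0,0],[0,0,0,-0.195,0.365,0,0],[0,0,0,0,0,0.42,0],[0,0,0,0,0,0.42,0],[0,0,0,0,0,0.42,0],[0,0,0,0,0,0.42,0],[0,0,0,0,0,0.4,0],[0,0,0,0,0,0,0],[0,0,0,0,0,0,0],[0,0,0,0,0,0,0]]]'
python3 - <<'E'
from h import *
go(.5809,.3864,.0125,187.6)
E
```

```text
time_s: 25.45
eef_pos: [0.5823, 0.3883, 0.0452]
orientation: [179.8, 0.1, -172.4]
contact_force: [0.8, 0.1, 0.1]
opening: 0.023
finger_force: 39.4
turn [ 0.005  0.003 -0.001] shift [ 0.022 -0.023  0.436]
```

```bash
python3 -m jog '[[[0,0,0,0.02,-0.023,0.1,0],[0,0,0,0,0,0.15,0],[0,0,0,0,0,0.12,0],[0,0,0,0,0,0.03,0],[0,0,0,0,0,0,0],[0,0,0,0,0,0,0],[0,0,0,0,0,0,0]]]'
python3 - <<'E'
from h import *
go(.5809,.3864,.0105,187.6)
E
```

```text
time_s: 26.15
eef_pos: [0.5796, 0.3865, 0.0134]
orientation: [179.9, -0.1, -172.4]
contact_force: [-0.3, 1.3, -0.6]
opening: 0.0229
finger_force: 39.4
turn [ 0.003 -0.002  0.001] shift [-0.017 -0.003  0.039]
```

```bash
python3 -m jog '[[[0,0,0,0,0,0.02,0],[0,0,0,0,0,0.02,0],[0,0,0,0,0,0,0],[0,0,0,0,0,0,0]]]'
python3 -m jog '[[[0,0,0,0,0,0,0.42],[0,0,0,0,0,0,0.42],[0,0,0,0,0,0,0.42],[0,0,0,0,0,-0.2,0.42],[0,0,0,0,0,-0.5,0.42],[0,0,0,0,0,-0.6,0.42],[0,0,0,0,0,-0.6,0.42],[0,0,0,0,0,-0.6,0.42],[0,0,0,0,0,0,0.42],[0,0,0,0,0,0,0.42]]]'
python3 - <<'E'
from h import *
drives("w6",box=(.43,.66,.27,.45),zlo=.012,zhi=.025,ztop=.018)
go(.512,.03,.15,183)
E
```

```text
time_s: 26.55
eef_pos: [0.5795, 0.3863, 0.0102]
orientation: [179.9, -0.1, -172.4]
contact_force: [0.3, -0.2, -0.1]
opening: 0.0229
finger_force: 39.9
time_s: 27.55
eef_pos: [0.5806, 0.3866, 0.1995]
orientation: [179.8, 0.1, -172.4]
contact_force: [-0.4, -0.8, -0.1]
opening: 0.0357
finger_force: 0.0
px [316. 200.] c [575.8 385. ] sz [23.9 52.5] yaw 7.9 z [0.0131 0.0181 0.019 ]
turn [ 0.002 -0.003  0.154] shift [ 1.148 -4.692  0.633]
```

Drive 1 of 4 is seated (top at 0.018, 1 mm off centre). Next drive.

```bash
python3 -m jog '[[[0,0,0.154,0,0,0,0.42],[0,0,0,0.115,-0.469,0,0.42],[0,0,0,0.115,-0.469,0,0.42],[0,0,0,0.115,-0.469,0,0.42],[0,0,0,0.115,-0.469,0,0.42],[0,0,0,0.115,-0.469,0,0.42],[0,0,0,0.115,-0.469,0,0.42],[0,0,0,0.115,-0.469,0,0.42],[0,0,0,0.115,-0.469,0.2,0.42],[0,0,0,0.115,-0.469,0.2,0.42],[0,0,0,0.115,-0.469,0.2,0.42],[0,0,0,0,0,0,0.42]]]'
python3 -m jog '[[[0,0,0,0,0,0.2,0.42],[0,0,0,0,0,0.2,0.42],[0,0,0,0,0,0,0.42]]]'
python3 - <<'E'
from h import *
print(ctrl.state()["eef_pos"]);drives("w7"); go(.513,.0296,.0125,182.8)
E
```

```text
time_s: 28.8
eef_pos: [0.5069, 0.0266, 0.1483]
orientation: [-180.0, -0.7, -177.3]
contact_force: [0.2, 0.3, -0.0]
opening: 0.036
finger_force: 0.0
time_s: 29.1
eef_pos: [0.509, 0.0306, 0.1194]
orientation: [179.9, -0.5, -177.0]
contact_force: [-0.4, 0.0, 0.7]
opening: 0.0359
finger_force: 0.0
[0.50900885 0.03059698 0.11941074]
px [293. 323.] c [568.6  16.8] sz [24.1 55.6] yaw 0.7 z [0.0172 0.0222 0.023 ]
px [316. 240.] c [508.7  29.6] sz [24.1 53. ] yaw 2.7 z [0.017  0.0221 0.0229]
px [315. 141.] c [447.7  25.7] sz [24.1 52.1] yaw -1.6 z [0.0171 0.0221 0.0229]
px [362.  96.] c [438.9  36.5] sz [72.1 72.4] yaw 2.1 z [0.0182 0.0187 0.0191]
turn [ 0.003 -0.012  0.007] shift [-0.041 -0.016  1.441]
```

```bash
python3 -m jog '[[[0,0,0,-0.025,0,0.4,0.42],[0,0,0,0,0,0.4,0.42],[0,0,0,0,0,0.4,0.42],[0,0,0,0,0,0.2,0.42],[0,0,0,0,0,0.02,0.42],[0,0,0,0,0,0,0.42],[0,0,0,0,0,0,0.42],[0,0,0,0,0,0,0.42]]]'
python3 -m jog '[[[0,0,0,0,0,0,0],[0,0,0,0,0,0,0],[0,0,0,0,0,0,0],[0,0,0,0,0,0,0],[0,0,0,0,0,-0.1,0],[0,0,0,0,0,-0.4,0],[0,0,0,0,0,-0.6,0],[0,0,0,0,0,-0.6,0],[0,0,0,0,0,0,0],[0,0,0,0,0,0,0]]]' 40
python3 - <<'E'
from h import *
go(.5861,.3325,.15,187.6)
E
```

```text
time_s: 29.95
eef_pos: [0.5147, 0.0307, 0.0171]
orientation: [179.9, 0.1, -177.0]
contact_force: [0.6, -0.1, -0.0]
opening: 0.0362
finger_force: 0.0
time_s: 30.95
eef_pos: [0.5147, 0.0304, 0.145]
orientation: [179.9, 0.1, -177.0]
contact_force: [-0.0, -0.1, -0.2]
opening: 0.0224
finger_force: 39.4
turn [ 0.002  0.004 -0.154] shift [-1.476  3.867 -0.067]
```

```bash
python3 -m jog '[[[0,0,-0.154,0,0,0,0],[0,0,0,-0.189,0.483,-0.05,0],[0,0,0,-0.189,0.483,0,0],[0,0,0,-0.189,0.483,0,0],[0,0,0,-0.189,0.483,0,0],[0,0,0,-0.189,0.483,0,0],[0,0,0,-0.189,0.483,0,0],[0,0,0,-0.189,0.483,0,0],[0,0,0,-0.189,0.483,0,0],[0,0,0,0,0,0,0],[0,0,0,0,0,0,0],[0,0,0,0,0,0,0]]]'
python3 - <<'E'
from h import *
go(.5888,.3329,.04,187.6)
E
```

```text
time_s: 32.15
eef_pos: [0.5865, 0.3312, 0.1457]
orientation: [-180.0, -0.3, -172.4]
contact_force: [-0.6, 0.1, 0.3]
opening: 0.0225
finger_force: 39.4
turn [-0.001 -0.009 -0.001] shift [-0.033  0.018  1.41 ]
```

```bash
python3 -m jog '[[[0,0,0,-0.02,0.01,0.4,0],[0,0,0,0,0,0.4,0],[0,0,0,0,0,0.4,0],[0,0,0,0,0,0.2,0],[0,0,0,0,0,0,0],[0,0,0,0,0,0,0],[0,0,0,0,0,0,0],[0,0,0,0,0,0,0]]]'
python3 - <<'E'
from h import *
go(.5888,.3329,.0135,187.6)
E
```

```text
time_s: 32.95
eef_pos: [0.5899, 0.334, 0.044]
orientation: [179.9, 0.1, -172.4]
contact_force: [0.5, -0.7, -0.3]
opening: 0.0223
finger_force: 39.4
turn [ 0.004  0.002 -0.   ] shift [ 0.017 -0.013  0.406]
```

```bash
python3 -m jog '[[[0,0,0,0.01,-0.012,0.15,0],[0,0,0,0,0,0.15,0],[0,0,0,0,0,0.08,0],[0,0,0,0,0,0.03,0],[0,0,0,0,0,0,0],[0,0,0,0,0,0,0],[0,0,0,0,0,0,0]]]'
python3 -m jog '[[[0,0,0,0,0,0,0.42],[0,0,0,0,0,0,0.42],[0,0,0,0,0,0,0.42],[0,0,0,0,0,-0.2,0.42],[0,0,0,0,0,-0.5,0.42],[0,0,0,0,0,-0.6,0.42],[0,0,0,0,0,-0.6,0.42],[0,0,0,0,0,-0.6,0.42],[0,0,0,0,0,0,0.42],[0,0,0,0,0,0,0.42]]]'
python3 - <<'E'
from h import *
drives("w8",box=(.43,.66,.27,.45),zlo=.012,zhi=.025,ztop=.018)
go(.4510,.0257,.15,178.4)
E
```

```text
time_s: 33.65
eef_pos: [0.5872, 0.3322, 0.013]
orientation: [180.0, -0.2, -172.4]
contact_force: [-4.7, -3.5, 13.6]
opening: 0.0225
finger_force: 40.9
time_s: 34.65
eef_pos: [0.5895, 0.3331, 0.2003]
orientation: [179.9, 0.1, -172.4]
contact_force: [-0.8, -0.2, -0.7]
opening: 0.0358
finger_force: 0.0
px [380. 198.] c [575.9 384.7] sz [25.  52.3] yaw 7.6 z [0.0138 0.0181 0.019 ]
px [315. 196.] c [582.2 330.8] sz [24.  52.5] yaw 7.1 z [0.0131 0.0182 0.019 ]
turn [ 0.002 -0.004  0.307] shift [ 1.717 -4.14   0.645]
```

Two are seated. Now the drive at the -x end.

```bash
python3 -m jog '[[[0,0,0.154,0,0,0,0.42],[0,0,0.153,0,0,0,0.42],[0,0,0,0.191,-0.46,0,0.42],[0,0,0,0.191,-0.46,0,0.42],[0,0,0,0.191,-0.46,0,0.42],[0,0,0,0.191,-0.46,0,0.42],[0,0,0,0.191,-0.46,0,0.42],[0,0,0,0.191,-0.46,0,0.42],[0,0,0,0.191,-0.46,0,0.42],[0,0,0,0.191,-0.46,0.2,0.42],[0,0,0,0.191,-0.46,0.2,0.42],[0,0,0,0,0,0.2,0.42]]]'
python3 -m jog '[[[0,0,0,0,0,0.2,0.42],[0,0,0,0,0,0.2,0.42],[0,0,0,0,0,0,0.42],[0,0,0,0,0,0,0.42]]]'
python3 - <<'E'
from h import *
print(ctrl.state()["eef_pos"]);drives("w9"); go(.4512,.0257,.013,178.4)
E
```

```text
time_s: 35.9
eef_pos: [0.4463, 0.0226, 0.1513]
orientation: [-179.9, -0.5, 178.1]
contact_force: [0.4, 0.4, -0.3]
opening: 0.0358
finger_force: 0.0
time_s: 36.3
eef_pos: [0.4494, 0.0258, 0.1227]
orientation: [180.0, -0.3, 178.4]
contact_force: [-0.8, 0.7, 0.5]
opening: 0.0358
finger_force: 0.0
[0.44942763 0.02578634 0.12269657]
px [310. 392.] c [567.9  16.8] sz [24.1 57.7] yaw 0.7 z [0.0173 0.0222 0.023 ]
px [316. 231.] c [445.2  25.4] sz [24.1 53.7] yaw 0.3 z [0.0171 0.0222 0.023 ]
px [386. 234.] c [449.8  70.9] sz [ 3.5 72.7] yaw 2.6 z [0.0184 0.0188 0.0192]
px [348. 167.] c [406.   42.8] sz [11.1 56.5] yaw 88.4 z [0.0183 0.0188 0.0192]
turn [ 0.002 -0.007  0.   ] shift [-0.012 -0.002  1.472]
```

```bash
python3 -m jog '[[[0,0,-0.05,-0.01,0,0.4,0.42],[0,0,0,0,0,0.4,0.42],[0,0,0,0,0,0.4,0.42],[0,0,0,0,0,0.2,0.42],[0,0,0,0,0,0.06,0.42],[0,0,0,0,0,0,0.42],[0,0,0,0,0,0,0.42],[0,0,0,0,0,0,0.42]]]'
python3 -m jog '[[[0,0,0,0,0,0,0],[0,0,0,0,0,0,0],[0,0,0,0,0,0,0],[0,0,0,0,0,0,0],[0,0,0,0,0,-0.1,0],[0,0,0,0,0,-0.4,0],[0,0,0,0,0,-0.6,0],[0,0,0,0,0,-0.6,0],[0,0,0,0,0,0,0],[0,0,0,0,0,0,0]]]' 40
python3 - <<'E'
from h import *
go(.5055,.3763,.15,187.6)
E
```

```text
time_s: 37.15
eef_pos: [0.4527, 0.026, 0.0156]
orientation: [179.9, 0.0, 179.9]
contact_force: [-1.1, 0.3, -0.7]
opening: 0.0358
finger_force: 0.0
time_s: 38.15
eef_pos: [0.4527, 0.0258, 0.1435]
orientation: [179.9, 0.1, 179.9]
contact_force: [-0.4, -0.1, -1.5]
opening: 0.0227
finger_force: 39.5
turn [ 0.002  0.004 -0.257] shift [-1.316  4.539 -0.087]
```

```bash
python3 -m jog '[[[0,0,-0.257,0,0,0,0],[0,0,0,-0.152,0.505,-0.05,0],[0,0,0,-0.152,0.505,0,0],[0,0,0,-0.152,0.505,0,0],[0,0,0,-0.152,0.505,0,0],[0,0,0,-0.152,0.505,0,0],[0,0,0,-0.152,0.505,0,0],[0,0,0,-0.152,0.505,0,0],[0,0,0,-0.152,0.505,0,0],[0,0,0,-0.152,0.505,0,0],[0,0,0,0,0,0,0],[0,0,0,0,0,0,0]]]'
python3 -m jog '[[[0,0,0,0,0,0.4,0],[0,0,0,0,0,0.4,0],[0,0,0,0,0,0.4,0],[0,0,0,0,0,0.2,0],[0,0,0,0,0,0,0],[0,0,0,0,0,0,0],[0,0,0,0,0,0,0],[0,0,0,0,0,0,0]]]'
python3 - <<'E'
from h import *
go(.5092,.3768,.0125,187.6)
E
```

```text
time_s: 39.35
eef_pos: [0.5068, 0.377, 0.1435]
orientation: [-179.9, -0.3, -172.3]
contact_force: [-1.4, -0.7, -0.4]
opening: 0.0225
finger_force: 39.6
time_s: 40.15
eef_pos: [0.5089, 0.3777, 0.0424]
orientation: [179.9, 0.0, -172.4]
contact_force: [-0.5, -0.1, -0.3]
opening: 0.0227
finger_force: 39.6
turn [ 0.005  0.001 -0.   ] shift [-0.002 -0.012  0.399]
```

```bash
python3 -m jog '[[[0,0,0,0,-0.01,0.15,0],[0,0,0,0,0,0.15,0],[0,0,0,0,0,0.08,0],[0,0,0,0,0,0.02,0],[0,0,0,0,0,0,0],[0,0,0,0,0,0,0],[0,0,0,0,0,0,0]]]'
python3 -m jog '[[[0,0,0,0,0,0,0.42],[0,0,0,0,0,0,0.42],[0,0,0,0,0,0,0.42],[0,0,0,0,0,-0.2,0.42],[0,0,0,0,0,-0.5,0.42],[0,0,0,0,0,-0.6,0.42],[0,0,0,0,0,-0.6,0.42],[0,0,0,0,0,-0.6,0.42],[0,0,0,0,0,0,0.42],[0,0,0,0,0,0,0.42]]]'
python3 - <<'E'
from h import *
drives("w10",box=(.43,.66,.27,.45),zlo=.012,zhi=.025,ztop=.018)
go(.5725,.021,.15,180.7)
E
```

```text
time_s: 40.85
eef_pos: [0.5072, 0.376, 0.0116]
orientation: [180.0, -0.2, -172.4]
contact_force: [-2.7, -2.3, 9.9]
opening: 0.0228
finger_force: 40.7
time_s: 41.85
eef_pos: [0.5093, 0.3772, 0.1997]
orientation: [179.8, 0.1, -172.4]
contact_force: [-1.8, -0.3, -1.6]
opening: 0.0358
finger_force: 0.0
px [315. 280.] c [575.5 385. ] sz [23.9 54.2] yaw 8.0 z [0.0132 0.0182 0.0191]
px [254. 275.] c [581.6 331. ] sz [24.9 54. ] yaw 7.5 z [0.0138 0.0182 0.0191]
px [316. 195.] c [500.6 374.2] sz [23.9 52.9] yaw 8.2 z [0.0132 0.0182 0.019 ]
turn [ 0.002 -0.004  0.23 ] shift [-0.798 -4.749  0.64 ]
```

Three are seated. I measure the clearance between the last drive and the divider before reaching for it.

```bash
python3 -m jog '[[[0,0,0.23,0,0,0,0.4],[0,0,0,-0.08,-0.475,0,0.4],[0,0,0,-0.08,-0.475,0,0.4],[0,0,0,-0.08,-0.475,0,0.4],[0,0,0,-0.08,-0.475,0,0.4],[0,0,0,-0.08,-0.475,0,0.4],[0,0,0,-0.08,-0.475,0,0.4],[0,0,0,-0.08,-0.475,0,0.4],[0,0,0,-0.08,-0.475,0.2,0.4],[0,0,0,-0.08,-0.475,0.2,0.4],[0,0,0,-0.08,-0.475,0.2,0.4],[0,0,0,0,0,0.2,0.4]]]'
python3 -m jog '[[[0,0,0,0,0,0.2,0.4],[0,0,0,0,0,0,0.4],[0,0,0,0,0,0,0.4],[0,0,0,0,0,0,0.4]]]'
python3 - <<'E'
from h import *
print(ctrl.state()["eef_pos"]);drives("w11"); im,d,K,T=load("w11"); P=cloud(d,K,T).reshape(-1,3)
for y in np.arange(-.03,.006,.003):
    s=P[(abs(P[:,0]-.57)<.02)&(P[:,1]>=y)&(P[:,1]<y+.003)]; print(round(y,3),len(s),np.percentile(s[:,2],[10,50,90]).round(4) if len(s) else "")
go(.5725,.0170,.0125,180.7)
E
```

```text
time_s: 43.1
eef_pos: [0.5717, 0.0169, 0.135]
orientation: [-180.0, -0.3, -179.6]
contact_force: [0.4, 0.5, -0.2]
opening: 0.034
finger_force: 0.0
time_s: 43.5
eef_pos: [0.5727, 0.0213, 0.123]
orientation: [179.9, -0.1, -179.3]
contact_force: [-0.0, 0.1, -0.6]
opening: 0.0341
finger_force: 0.0
[0.5727029  0.02134223 0.12302312]
px [310. 232.] c [569.5  16.8] sz [24.1 53.1] yaw 0.7 z [0.0171 0.0221 0.023 ]
px [408.  69.] c [472.6  71.8] sz [ 3.7 72.3] yaw 2.1 z [0.0182 0.0187 0.0191]
-0.03 1991 [0.0108 0.1897 0.2051]
-0.027 2800 [0.1725 0.1931 0.2025]
-0.024 2435 [0.1697 0.1871 0.1964]
-0.021 2048 [0.0107 0.1818 0.1878]
-0.018 1588 [0.0101 0.1793 0.1811]
-0.015 1073 [0.0089 0.1779 0.1797]
-0.012 724 [0.0087 0.1696 0.1786]
-0.009 960 [0.0091 0.1508 0.1789]
-0.006 1254 [0.0093 0.1723 0.1955]
-0.003 2222 [0.0104 0.1813 0.2068]
-0.0 2743 [0.1295 0.1793 0.2082]
0.003 2542 [0.1312 0.1814 0.2078]
turn [ 0.002 -0.002  0.001] shift [ 0.008 -0.059  1.479]
```

The divider is only about 11 mm high, so a plain grasp with tips at about 15 mm clears it.

```bash
python3 -m jog '[[[0,0,0,0,-0.055,0.4,0.4],[0,0,0,0,0,0.4,0.4],[0,0,0,0,0,0.4,0.4],[0,0,0,0,0,0.2,0.4],[0,0,0,0,0,0.03,0.4],[0,0,0,0,0,0,0.4],[0,0,0,0,0,0,0.4],[0,0,0,0,0,0,0.4]]]'
python3 -m jog '[[[0,0,0,0,0,0,0],[0,0,0,0,0,0,0],[0,0,0,0,0,0,0],[0,0,0,0,0,0,0],[0,0,0,0,0,-0.1,0],[0,0,0,0,0,-0.4,0],[0,0,0,0,0,-0.6,0],[0,0,0,0,0,-0.6,0],[0,0,0,0,0,0,0],[0,0,0,0,0,0,0]]]' 40
python3 - <<'E'
from h import *
go(.5127,.3227,.15,187.6)
E
```

```text
time_s: 44.35
eef_pos: [0.5739, 0.0171, 0.0172]
orientation: [179.9, 0.1, -179.3]
contact_force: [0.4, -0.5, 0.0]
opening: 0.034
finger_force: 0.0
time_s: 45.35
eef_pos: [0.5737, 0.0169, 0.1449]
orientation: [179.9, 0.1, -179.3]
contact_force: [-0.6, 1.0, -2.5]
opening: 0.0224
finger_force: 39.4
turn [ 0.002  0.003 -0.23 ] shift [ 0.267  4.149 -0.068]
```

```bash
python3 -m jog '[[[0,0,-0.23,0,0,0,0],[0,0,0,0.0285,0.461,-0.05,0],[0,0,0,0.0285,0.461,0,0],[0,0,0,0.0285,0.461,0,0],[0,0,0,0.0285,0.461,0,0],[0,0,0,0.0285,0.461,0,0],[0,0,0,0.0285,0.461,0,0],[0,0,0,0.0285,0.461,0,0],[0,0,0,0.0285,0.461,0,0],[0,0,0,0.0285,0.461,0,0],[0,0,0,0,0,0,0],[0,0,0,0,0,0,0]]]'
python3 -m jog '[[[0,0,0,0,0,0.4,0],[0,0,0,0,0,0.4,0],[0,0,0,0,0,0.4,0],[0,0,0,0,0,0.2,0],[0,0,0,0,0,0,0],[0,0,0,0,0,0,0],[0,0,0,0,0,0,0],[0,0,0,0,0,0,0]]]'
python3 - <<'E'
from h import *
go(.5135,.3228,.0135,187.6)
E
```

```text
time_s: 46.55
eef_pos: [0.511, 0.3225, 0.1454]
orientation: [-179.9, -0.3, -172.3]
contact_force: [0.2, -0.2, -0.9]
opening: 0.0223
finger_force: 39.4
time_s: 47.35
eef_pos: [0.5134, 0.3232, 0.0437]
orientation: [179.9, 0.0, -172.4]
contact_force: [-0.3, 0.2, 0.8]
opening: 0.0222
finger_force: 39.4
turn [ 0.004  0.001 -0.001] shift [-0.001 -0.005  0.403]
```

```bash
python3 -m jog '[[[0,0,0,0,0,0.15,0],[0,0,0,0,0,0.15,0],[0,0,0,0,0,0.08,0],[0,0,0,0,0,0.02,0],[0,0,0,0,0,0,0],[0,0,0,0,0,0,0],[0,0,0,0,0,0,0]]]'
python3 -m jog '[[[0,0,0,0,0,0,0.42],[0,0,0,0,0,0,0.42],[0,0,0,0,0,0,0.42],[0,0,0,0,0,-0.2,0.42],[0,0,0,0,0,-0.5,0.42],[0,0,0,0,0,-0.6,0.42],[0,0,0,0,0,-0.6,0.42],[0,0,0,0,0,-0.6,0.42],[0,0,0,0,0,0,0.42],[0,0,0,0,0,0,0.42]]]'
python3 - <<'E'
from h import *
drives("w12",box=(.43,.66,.27,.45),zlo=.012,zhi=.025,ztop=.018); tray("w12b")
go(.54,.20,.25,174)
E
```

```text
time_s: 48.05
eef_pos: [0.5114, 0.3225, 0.0131]
orientation: [180.0, -0.2, -172.4]
contact_force: [-3.7, -1.8, 11.5]
opening: 0.0223
finger_force: 40.6
time_s: 49.05
eef_pos: [0.5134, 0.3233, 0.2009]
orientation: [179.9, 0.1, -172.4]
contact_force: [-0.1, 0.0, -1.3]
opening: 0.0359
finger_force: 0.0
px [376. 278.] c [575.4 384.6] sz [24.8 53.5] yaw 7.7 z [0.0136 0.018  0.0188]
px [315. 281.] c [581.6 330.6] sz [24.  53.4] yaw 7.6 z [0.0131 0.018  0.019 ]
px [379. 200.] c [500.5 374. ] sz [24.9 51.8] yaw 8.0 z [0.0138 0.018  0.0189]
px [315. 199.] c [507.9 321. ] sz [23.4 52.6] yaw 8.2 z [0.0132 0.0181 0.019 ]
px [357. 253.] c [545.5 354.4] sz [100.6 160.4] yaw 7.5 rim z 0.0109
turn [-0.001 -0.008  0.454] shift [-0.545 -1.581 -0.691]
```

All four drives are in (tops at 0.018). Now I look at the lid.

```bash
python3 -m jog '[[[0,0,0.227,0,0,0,0.42],[0,0,0.227,0,0,0,0.42],[0,0,0,-0.136,-0.395,-0.173,0.42],[0,0,0,-0.136,-0.395,-0.173,0.42],[0,0,0,-0.136,-0.395,-0.173,0.42],[0,0,0,-0.136,-0.395,-0.173,0.42],[0,0,0,0,0,0,0.42],[0,0,0,0,0,0,0.42],[0,0,0,0,0,0,0.42]]]'
cat >> h.py <<'E'
def lid(tag,zt,box=(.42,.66,.12,.29)):
    im,d,K,T=snap("wrist",tag); P=cloud(d,K,T); Z=P[...,2]
    B=(P[...,0]>box[0])&(P[...,0]<box[1])&(P[...,1]>box[2])&(P[...,1]<box[3])
    for nm,lo,hi,z in(("lid",zt-.006,zt+.03,zt),("pull",zt+.014,zt+.03,zt+.024)):
        m=(B&(Z>lo)&(Z<hi)).astype(np.uint8); m=cv2.morphologyEx(m,cv2.MORPH_OPEN,np.ones((3,3)))
        c=max(cv2.findContours(m,cv2.RETR_EXTERNAL,cv2.CHAIN_APPROX_NONE)[0],key=cv2.contourArea)
        q=np.array([ray(p,K,T,z)[:2] for p in c[:,0]]); r=cv2.minAreaRect((q*1000).astype(np.float32)); a=r[2]+(90 if r[1][0]<r[1][1] else 0)
        print(nm,"px",c[:,0].mean(0).round(),"c",np.round(r[0],1),"sz",np.round(sorted(r[1]),1),"yaw",round((a+90)%180-90,2),"z",np.percentile(Z[m>0],[10,50,90]).round(4))
E
python3 - <<'E'
from h import *
print(ctrl.state()["eef_pos"],ctrl.state()["orientation"]); lid("w13",.017)
E
```

```text
time_s: 50.05
eef_pos: [0.5399, 0.2009, 0.2498]
orientation: [-180.0, -0.3, 174.0]
contact_force: [0.4, -0.2, 0.1]
opening: 0.0359
finger_force: 0.0
[0.53989789 0.20086691 0.24980341] [-179.99104369   -0.27726953  174.01728419]
lid px [313. 185.] c [537.9 197.3] sz [ 98.2 157.4] yaw -5.97 z [0.0169 0.0179 0.0191]
pull px [313. 196.] c [536.3 197.7] sz [13.7 40.8] yaw -6.49 z [0.0403 0.0416 0.0427]
```

View pics/w13.png

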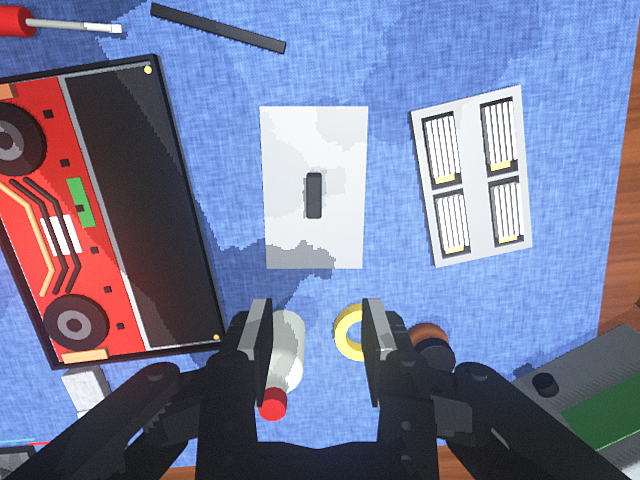

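The lid lies free at px (313,185), measuring 98×157 mm at z 0.017, with its pull at (313,196). All four drives sit in the tray. I grasp the pull.

```bash
python3 -m jog '[[[0,0,0,0.03,-0.045,0,0.35],[0,0,0,0,0,0.5,0.35],[0,0,0,0,0,0.5,0.35],[0,0,0,0,0,0.5,0.35],[0,0,0,0,0,0.5,0.35],[0,0,0,0,0,0.5,0.35],[0,0,0,0,0,0.3,0.35],[0,0,0,0,0,0.2,0.35],[0,0,0,0,0,0,0.35],[0,0,0,0,0,0,0.35],[0,0,0,0,0,0,0.35],[0,0,0,0,0,0,0.35]]]'
python3 - <<'E'
from h import *
go(.5373,.1974,.022,174)
E
```

```text
time_s: 51.3
eef_pos: [0.5388, 0.1982, 0.0279]
orientation: [179.9, 0.0, 174.0]
contact_force: [0.4, -0.5, -0.1]
opening: 0.0302
finger_force: 0.0
turn [0.004 0.001 0.   ] shift [ 0.019 -0.012  0.079]
```

```bash
python3 -m jog '[[[0,0,0,0.01,-0.01,0.06,0.35],[0,0,0,0,0,0,0.35],[0,0,0,0,0,0,0],[0,0,0,0,0,0,0],[0,0,0,0,0,0,0],[0,0,0,0,0,0,0],[0,0,0,0,0,0,0]]]' 60
python3 - <<'E'
from h import *
go(.5373,.1974,.022,174)
E
python3 -m jog '[[[0,0,0,0,0,-0.1,0],[0,0,0,0,0,-0.3,0],[0,0,0,0,0,-0.5,0],[0,0,0,0,0,-0.5,0],[0,0,-0.225,0,0,0,0],[0,0,-0.225,0,0,0,0],[0,0,0,0,0,0,0],[0,0,0,0,0,0,0],[0,0,0,0,0,0,0]]]'
python3 - <<'E'
from h import *
st=ctrl.state(); print(st["eef_pos"],st["orientation"])
lid("w14",st["eef_pos"][2]-.006, (.42,.66,.12,.29))
go(.5455,.3544,.13,187.5)
E
```

```text
time_s: 52.0
eef_pos: [0.5371, 0.1971, 0.0224]
orientation: [179.9, -0.1, 174.0]
contact_force: [-1.8, -0.9, 3.8]
opening: 0.0124
finger_force: 60.8
turn [ 0.002 -0.003 -0.   ] shift [-0.002  0.005  0.005]
time_s: 52.9
eef_pos: [0.5368, 0.1967, 0.1267]
orientation: [179.9, -0.2, -172.6]
contact_force: [0.7, -1.2, -1.4]
opening: 0.0126
finger_force: 60.1
[0.53681757 0.19673979 0.12665503] [ 1.79944038e+02 -1.50739184e-01 -1.72602937e+02]
lid px [317. 267.] c [535.5 196.2] sz [ 98.9 154.6] yaw 7.41 z [0.1213 0.1221 0.1236]
pull px [317. 328.] c [535.  196.2] sz [38.8 39.3] yaw -37.04 z [0.1395 0.1458 0.147 ]
turn [ 0.002 -0.005 -0.003] shift [-0.389  2.069 -0.045]
```

View pics/w14.png

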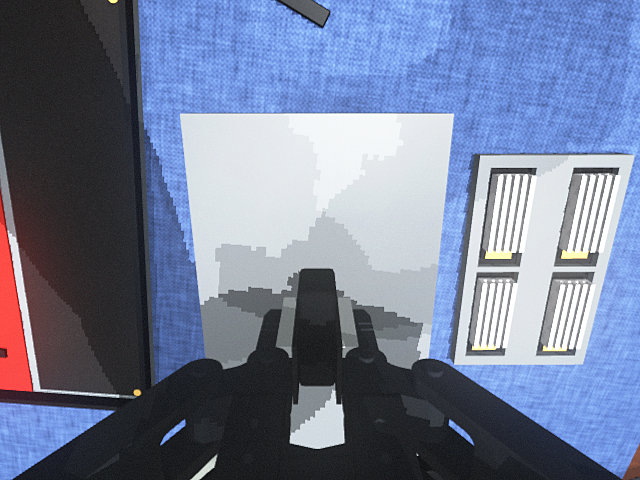

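The lid is held level (front edge at row 113, corners at (181,113) and (453,113)), yaw aligned to the tray. I check its offset from the TCP by those corners.

Run:
```python
from h import *
im,d,K,T=load("w14"); P=cloud(d,K,T); st=ctrl.state(); Rt=R.from_euler('xyz',st["orientation"],degrees=True)
m=((P[...,2]>.115)&(P[...,2]<.13)).astype(np.uint8)
for u in(240,317,400):
    v=np.nonzero(m[:,u])[0].min()-.5; print("edge",v,Rt.inv().apply(ray((u,v),K,T,.1217)-st["eef_pos"]).round(4))
for v in(130,180,230):
    us=np.nonzero(m[v])[0]; print([Rt.inv().apply(ray((u,v),K,T,.1217)-st["eef_pos"]).round(4) for u in(us.min()-.5,us.max()+.5)])
im,d,K,T=snap("wrist","w15");
```

```text
edge 113.5 [ 0.0789 -0.0278  0.0051]
edge 113.5 [ 0.0789 -0.0002  0.0052]
edge 113.5 [0.0789 0.0295 0.0052]
[array([ 0.0732, -0.0497,  0.0051]), array([0.0731, 0.0486, 0.0052])]
[array([ 0.055 , -0.0494,  0.005 ]), array([0.0549, 0.0487, 0.0051])]
[array([ 0.0352, -0.0495,  0.005 ]), array([0.0351, 0.0488, 0.0051])]
```

```bash
python3 -m jog '[[[0,0,-0.003,-0.078,0.414,0,0],[0,0,0,-0.078,0.414,0,0],[0,0,0,-0.078,0.414,0,0],[0,0,0,-0.078,0.414,0,0],[0,0,0,-0.078,0.414,0,0],[0,0,0,0,0,0,0],[0,0,0,0,0,0.4,0],[0,0,0,0,0,0.4,0],[0,0,0,0,0,0,0],[0,0,0,0,0,0,0],[0,0,0,0,0,0,0],[0,0,0,0,0,0,0]]]'
python3 - <<'E'
from h import *
go(.5455,.3544,.032,187.5)
E
```

```text
time_s: 54.2
eef_pos: [0.547, 0.3553, 0.0692]
orientation: [179.8, 0.1, -172.4]
contact_force: [-0.0, 0.5, -1.0]
opening: 0.0123
finger_force: 60.1
turn [0.005 0.003 0.002] shift [ 0.021 -0.009  0.497]
```

```bash
python3 -m jog '[[[0,0,0,0.02,-0.01,0.1,0],[0,0,0,0,0,0.15,0],[0,0,0,0,0,0.15,0],[0,0,0,0,0,0,0],[0,0,0,0,0,0,0],[0,0,0,0,0,0,0],[0,0,0,0,0,0,0]]]'
python3 - <<'E'
from h import *
go(.5455,.3544,.032,187.5)
E
```

```text
time_s: 54.9
eef_pos: [0.5446, 0.3541, 0.0377]
orientation: [179.9, -0.0, -172.4]
contact_force: [0.2, 0.6, -1.0]
opening: 0.0126
finger_force: 60.1
turn [ 0.003 -0.002  0.003] shift [-0.013  0.003  0.075]
```

```bash
python3 -m jog '[[[0,0,0,-0.01,0,0.03,0],[0,0,0,0,0,0.03,0],[0,0,0,0,0,0,0],[0,0,0,0,0,0,0],[0,0,0,0,0,0,0]]]'; python3 -m jog '[[[0,0,0,0,0,0.02,0],[0,0,0,0,0,0,0],[0,0,0,0,0,0,0]]]'
```

```text
time_s: 55.4
eef_pos: [0.5449, 0.3539, 0.0328]
orientation: [179.9, -0.1, -172.4]
contact_force: [-0.1, 0.4, -2.6]
opening: 0.0124
finger_force: 60.1
time_s: 55.7
eef_pos: [0.5451, 0.354, 0.0324]
orientation: [179.9, -0.0, -172.4]
contact_force: [-1.0, -0.4, 5.5]
opening: 0.0126
finger_force: 61.0
```

```bash
python3 -m jog '[[[0,0,0,0,0,0,0.35],[0,0,0,0,0,0,0.35],[0,0,0,0,0,0,0.35],[0,0,0,0,0,-0.2,0.35],[0,0,0,0,0,-0.5,0.35],[0,0,0,0,0,-0.6,0.35],[0,0,0,0,0,-0.6,0.35],[0,0,0,0,0,-0.6,0.35],[0,0,0,0.2,0,-0.3,0.35],[0,0,0,0,0,0,0.35],[0,0,0,0,0,0,0.35]]]'
python3 - <<'E'
from h import *
print(ctrl.state()["eef_pos"]); lid("w16",.027,(.42,.67,.26,.45))
im,d,K,T=load("w16"); P=cloud(d,K,T); m=(P[...,0]>.42)&(P[...,0]<.67)&(P[...,1]>.26)&(P[...,1]<.45)&(P[...,2]>.023)&(P[...,2]<.032); q=P[m]
c=np.linalg.lstsq(np.c_[q[:,:2],np.ones(len(q))],q[:,2],rcond=None)[0]; print("tilt",c[:2])
im,d,K,T=snap("top","t9"); im2,*_=snap("scene","s9")
P=cloud(d,K,T)
for b in(.069,.188):
    x,y=hookxy(.645,b); m=(np.hypot(P[...,0]-x,P[...,1]-y)<.035)&(P[...,2]>.24)&(P[...,2]<.27); q=P[m]; print(m.sum(),(q[:,:2]@EA).mean(),(q[:,:2]@EB).mean(),q[:,2].max())
cv2.imwrite("pics/fin.png",im[120:350,140:560])
E
```

```text
time_s: 56.8
eef_pos: [0.5306, 0.3519, 0.2413]
orientation: [179.9, -0.0, -172.4]
contact_force: [0.8, -0.3, 0.1]
opening: 0.0297
finger_force: 0.0
[0.53057921 0.35187892 0.24128526]
lid px [317. 206.] c [545.6 353.2] sz [ 98.2 157.9] yaw 7.56 z [0.0269 0.0279 0.029 ]
pull px [317. 218.] c [544.3 353.2] sz [13.4 40.1] yaw 7.58 z [0.0503 0.0517 0.0527]
tilt [ 0.00136083 -0.00155531]
179 0.6409262199043276 0.07426713958190036 0.2579756167053566
167 0.6454954054523825 0.1925464718032812 0.25763676089007137
```

View pics/fin.png

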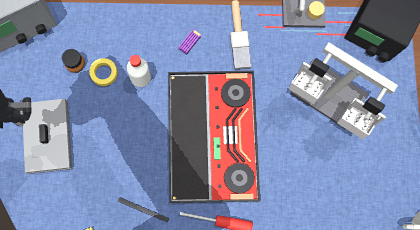

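The final view shows the lid squarely on the tray (px 48,133; about 1 mm off centre, level at 0.027), both caddies on the hooks at (318,68) and (375,108), and the bottle upright. Handing in.

```bash
python3 -c "
from bench import ctrl
print(ctrl.close_job())"
```

```text
the job is handed in; nothing more can be done
None
```

Job handed in at about 57 s: all four drives are flat in their pockets, the lid sits about 1 mm off centre and level on the tray, both caddies hang upright on their hooks and the bottle still stands; the hand-in returned no verdict.

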